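# Check a microscope column for square, front then side, and hold

## Task

The microscope head is off, so check that the stand's bare column is square to its base: take the engineer's square by its stock, stand it flat on the base and press its blade against the column's front face (the one towards you) until stock and blade both touch with no gap, and keep it pressed there for a full second. Then give the square a quarter turn and press it the same way into the corner between the base and the column's left face, and finish there, still gripping the square and holding it pressed into that corner. Keep the square upright all the while and leave the other things on the bench and the base where they are.

Things in the scene. Friction and masses are not known exactly. Their poses are not given: they have to be found in the camera images.
- stand: Stripped stereo microscope stand, fixed to the bench. White base plate 220 mm (x) by 300 mm (y), 35 mm round corners, flat top 22 mm above the bench, flush grey stage disc before the column, black dimmer wheel on its left flank. Origin on the bench under the base's centre; x points from its front edge (robot side) to its rear, y to the left (the robot's left), z up.
- base: The white base plate of the stand, part of stand and with the same origin and axes; flat smooth enamel top at z = 22 mm, on which steel slides easily (friction about 0.35, as on the column).
- column: Bare grey upright column, black cap, 44 by 44 mm, 165 mm tall above the base top (169 with cap), true square to the base, stand axes. Origin at the centre of its foot at base-top height, 50 mm behind (stand +x) the base's centre. Plain flat front face 22 mm to -x of the origin, left face 22 mm to +y. Rack strip and foot bracket on the rear face only.
- front_foot (a point): Middle of the line where the column's front face meets the base top; stand axes. The front face looks along stand -x.
- left_foot (a point): Middle of the line where the column's left face meets the base top; stand axes. The left face looks along stand +y.
- square: Bright steel engineer's square standing on its stock, loose, 0.3 to 0.6 kg. Stock 100 mm long (x), 18 wide (y), 24 tall; thin blade 20 mm (x) by 5 mm (y) rising from the stock's +x end to 125 mm above the sole, outer edge level with that end. Origin at the sole's centre; x along the stock to the blade, z up. Starts on the bench left or right of the stand, blade end away from the robot.
- heel (a point): Outer corner of the square, sole meets outer blade edge: 50 mm to +x of the square's origin at sole height.
- toe (a point): Other end of the sole, 50 mm to -x of the square's origin.
- blade_tip (a point): Top of the outer blade edge: 50 mm to +x of the square's origin, 125 mm above the sole.
- stock_grip (a point): Good place to take the stock from above across its 18 mm width: 20 mm to -x of the square's origin, 24 mm above the sole (level with the stock's top face), so 70 mm from the outer blade edge.
- ring_light: Bystander: black ring light, 92 mm across, 26 mm tall, on the bench on the other side of the stand from the square. Origin at the centre of its underside.
- carrier: Bystander: brass sample carrier, 90 (x) by 40 (y) by 10 mm, lying on the right part of the base. Origin at the centre of its underside.
- eyepiece_a: Bystander: black eyepiece standing on the bench, 38 mm across, 64 mm tall. Origin at the centre of its underside.
- eyepiece_b: Bystander: a second eyepiece like the first.
- tweezers: Bystander: steel tweezers lying on the bench, 130 mm long, 8 mm high.
- hex_driver: Bystander: driver with a blue handle lying on the bench behind the stand, 170 mm long.
- dish: Bystander: shallow glass dish, 90 mm across, 16 mm tall, beyond the eyepieces on the left.
Not all that is in view belongs to the job. Leave any blue or turquoise look-alike of the square alone.

How it is judged:
By the outcome, as a careful person would: the job done as asked, in the order asked, and still so for the second after the job is handed in, while the arm keeps its last pose, push and grip.
It also fails if it takes over 72 s, if anything falls off the work surface, if the arm or the gripper's body presses on something with over 40 N, if the wrist force passes 120 N, or if a joint passes its speed limit or range.

## Robot

A 6-joint arm with a two-finger parallel gripper is mounted at the origin on the work surface. World frame = base frame: x ahead of the robot, y to its left, z up, the work surface at z = 0. Lengths are in m, angles in rad, forces in N, time in s.
With the tool pointing down it reaches from about 0.375 to 0.9 m from the base axis. Payload 3.1 kg.
Tool frame: the origin (TCP) lies on the centre line of the jaws, within the pads' length; the fingertips stand 25 mm ahead of it and the grasp point (between the pads) lies 6 mm ahead of it (manip.tips_ahead is the distance from the TCP to the fingertips, in m); z points along the fingers, y is the direction in which the jaws open and shut (so a half turn about z gives the same grasp; the last joint's range is limited). The gripper opens to 85 mm and grips with 20 to 120 N. Pads are 22 mm wide; open, the fingers measure 114 mm over their backs; the gripper's body (76 mm by 85 mm) begins 54 mm behind the grasp point. The pads swing forward as they close: fully open they stand 13 mm farther back than shut.
Start: joints at [1.095, 0.527, 1.433, -0, 1.181, -0.178], TCP at [0.183, 0.598, 0.223] pointing down, gripper open.
Joint ranges: [-3.08, 3.08], [-0.75, 2.2], [0.22, 2.44], [-1.43, 4.57], [0, 2.65], [-2.85, 2.85]. Speed limits (rad/s): [2.79, 2.79, 3.14, 3.14, 3.14, 3.14].

## Interface

Orientations are given as a unit quaternion [x, y, z, w].
In Python, from station import manip gives the robot as it stands.
- The arm moves only by the tool play_rows, never from a script. Its argument "steps" is a list that holds one entry, the list of rows, each a list of 6 numbers: the shift along the tool's x, y, z in m, then the turn, a rotation vector about the tool's x, y, z in degrees. In form: [[[x, y, z, rx, ry, rz], ...]]. A call has 1 to 10 rows; each row shifts and turns the commanded pose from where the row before left it, along the tool's axes as they then stand; what a row does not reach is not made up. A row lasts 1/8 s, in which the tool goes at most 62.5 mm and 10.7 degrees, less where a joint would pass 70% of its speed; a pose out of reach is approached as far as the arm can. A call is refused whole if a number of a shift passes 0.0625 or a number of a turn 10.7, either way. A call with a gripper value outside its range is refused whole. "fingers" is the opening, from 0 (shut) to 1 (fully open), set as the call begins (left out, the last holds). The fingers move at their own pace and stop on an object; "squeeze" is the grip in N (left out, the last holds). Time passes only in rows, so rows that do not move let the fingers close. It gives the time, the measured TCP pose, the force and the opening at its end, in the units of the state.
- manip.sense(): the state, without advancing time (a new reading comes with each control period).
- manip.snapshot(name): name is "side" or "top" or "wrist"; returns a dict with "img" (480x640x3 uint8, red, green, blue), "K" (3x3 intrinsics, pixels), "k1" (the pictures are not rectified: a ray, as slopes to the right and down, at radius r is drawn at 1 + k1 r^2 times it, then the intrinsics apply), "world_from_camera" (4x4, takes a point from camera to world coordinates). Camera axes: x right, y down, z forward; pixel columns grow to the right and rows downward; lengths in m; the calibration is good to about 2 mm. A picture is of the moment at which its call begins. There is no depth.
- manip.sign_off(): hands the job in, once; it reports no verdict.
Trained networks look in a picture, given as the dict that the camera call returned (one of the last four; its "shot" number tells which), for a name from the list of things; names that differ only in an ending like _2 or _b are one class to them, and where a whole thing is asked for, a point or a joint stands for the part that bears it (a point fixed in the world has none). Each returns a list of dicts, best first, with "score" (0 to 1); they miss things now and then, are a little off and sometimes report something else, mostly with a low value. They report only what shows in the picture. A call takes as long as a camera call. They do not tell look-alikes from the thing itself.
- manip.regions_of(label, picture): "pixels" (480x640 bool, what is visible of it) and "rect" ([left, top, right, bottom] in pixels, round what is visible of it).
- manip.pinpoint(label, picture): "point" ([column, row] in pixels: a listed point, or the origin of a listed thing).
The state is a dict: "t": time; "q": joint angles; "qd": joint speeds; "tau": joint torques, N m; "tcp_pos": TCP position; "tool_rot": TCP orientation; "force": force on the tool from outside, world axes, zero at the start; "ft_torque": the same for the moment, N m; "finger_gap": opening from 0.0 (shut) to 1.0 (fully open).
Only numpy, scipy, OpenCV 4.12 (cv2) and the standard library are available. Lean on these libraries where they do the work, as an engineer would, in place of code of your own. Each camera call takes 0.05 s, during which the arm holds its last target.

## Working session

There is one attempt and no reset: what is moved stays moved. The work goes in short steps, Python scripts to look and compute and a tool call to move; the robot and the scene stay as the last step left them, time stands still between calls to the robot, and variables do not carry over. Pictures are saved under pics/ and viewed, and the job is handed in when it is done.

Besides the shell and the picture viewer there is one more tool, called after "Call:" by a JSON object that holds its "api" and its "payload". play_rows: Moves the arm, as the interface text tells. Its arguments: {"type":"object","properties":{"steps":{"type":"array"},"fingers":{"type":"number"},"squeeze":{"type":"number"}},"required":["steps"]}

```bash
mkdir -p pics; ls; python3 - <<'E'
from station import manip
import cv2
s=manip.sense();print({k:s[k] for k in('t','q','tcp_pos','tool_rot','force','finger_gap')},manip.tips_ahead)
for n in('side','top','wrist'):
    p=manip.snapshot(n);cv2.imwrite(f'pics/{n}0.png',p['img'][:,:,::-1]);print(n,p['K'].tolist(),p['k1'],p['world_from_camera'].round(4).tolist())
E
```

```text
pics
{'t': 0.0, 'q': array([ 1.09550803e+00,  5.28466984e-01,  1.43391208e+00,  1.08485177e-05,
        1.18139360e+00, -1.78508929e-01]), 'tcp_pos': array([0.18240731, 0.59701836, 0.22163003]), 'tool_rot': array([ 1.47847660e-01,  9.89009546e-01, -1.03066870e-03, -3.54758326e-04]), 'force': array([-0.05608981,  0.43507527,  0.12977333]), 'finger_gap': 1.0000986068519415} 0.025
side [[621.331221604094, 0.0, 317.5529895398842], [0.0, 621.331221604094, 231.678171443572], [0.0, 0.0, 1.0]] -0.025157811628695872 [[-0.8383, -0.3398, 0.4263, -0.2513], [-0.5452, 0.5278, -0.6513, 1.1204], [-0.0036, -0.7784, -0.6277, 1.269], [0.0, 0.0, 0.0, 1.0]]
top [[474.11687766141205, 0.0, 323.00965469529785], [0.0, 474.11687766141205, 240.96065249736773], [0.0, 0.0, 1.0]] 0.01554488715845362 [[0.0171, -0.9978, 0.0636, 0.4383], [-0.9998, -0.0164, 0.0121, -0.0521], [-0.011, -0.0638, -0.9979, 1.2352], [0.0, 0.0, 0.0, 1.0]]
wrist [[412.77828395207536, 0.0, 315.2995001180254], [0.0, 412.77828395207536, 232.31263010156357], [0.0, 0.0, 1.0]] -0.08552502318544185 [[0.2921, 0.911, 0.291, 0.1074], [0.9564, -0.2774, -0.0917, 0.6201], [-0.0028, 0.305, -0.9523, 0.373], [0.0, 0.0, 0.0, 1.0]]
```

View pics/side0.png

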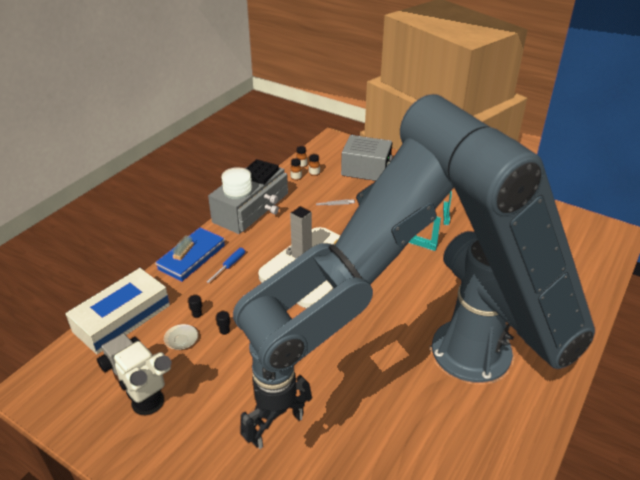

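View pics/top0.png

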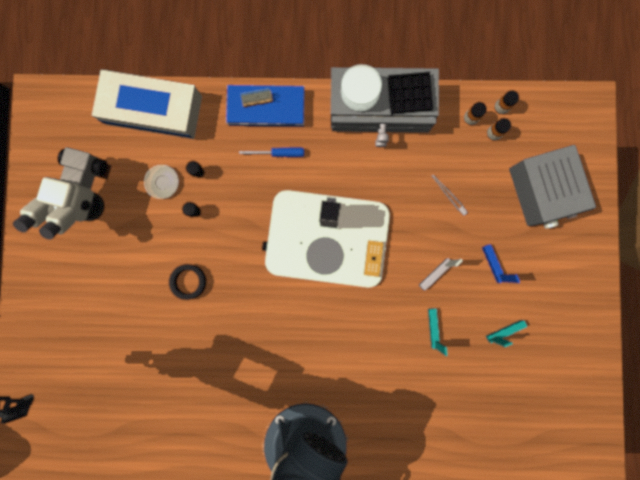

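View pics/wrist0.png

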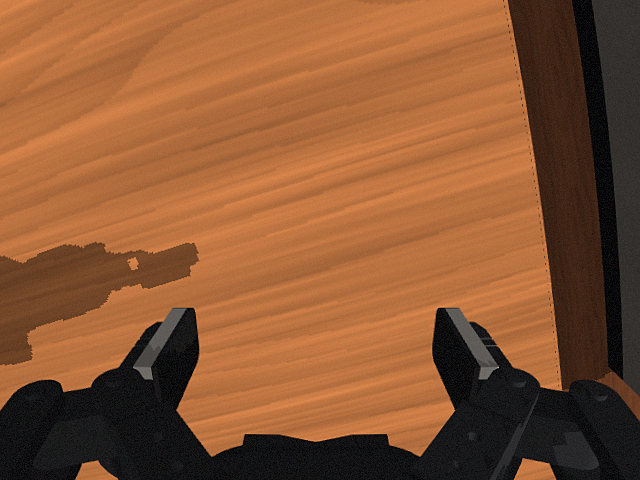

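The top view shows four candidates: the bright steel square at (438,274), a blue one at (498,265), and turquoise ones at (436,332) and (507,332). I choose the steel one at (438,274) and will check it in a close crop.

```bash
cat > h.py <<'E'
import numpy as np,cv2
from scipy.spatial.transform import Rotation as R
def und(p,px):
    K=p['K'];px=np.atleast_2d(np.array(px,float))
    d=(px-[K[0,2],K[1,2]])/[K[0,0],K[1,1]]
    u=d.copy()
    for _ in range(20):
        u=d/(1+p['k1']*(u**2).sum(1,keepdims=True))
    return u
def toz(p,px,z):
    u=und(p,px);T=p['world_from_camera']
    r=np.c_[u,np.ones(len(u))]@T[:3,:3].T;o=T[:3,3]
    return o+r*((z-o[2])/r[:,2])[:,None]
def proj(p,X):
    T=p['world_from_camera'];X=np.atleast_2d(X)
    c=(X-T[:3,3])@T[:3,:3];u=c[:,:2]/c[:,2:]
    u=u*(1+p['k1']*(u**2).sum(1,keepdims=True))
    return u@np.diag([p['K'][0,0],p['K'][1,1]])+[p['K'][0,2],p['K'][1,2]]
def save(p,name,box=None,s=1):
    im=p['img'][:,:,::-1]
    if box: im=im[box[1]:box[3],box[0]:box[2]]
    im=cv2.resize(im,None,fx=s,fy=s,interpolation=cv2.INTER_CUBIC) if s!=1 else im
    cv2.imwrite('pics/'+name+'.png',im)
E
python3 - <<'E'
from station import manip
from h import *
p=manip.snapshot('top')
save(p,'t1',(250,180,530,360),2.8)
for l,z in(('square',0),('heel',0),('toe',0),('blade_tip',.125),('stock_grip',.024),('stand',0),('column',.022),('front_foot',.022),('left_foot',.022),('carrier',.022)):
    for r in manip.pinpoint(l,p)[:4]: print(l,round(r['score'],2),np.round(r['point'],1),toz(p,r['point'],z)[0].round(4))
for l in('base','square','column','carrier'):
    for r in manip.regions_of(l,p)[:4]: print(l,round(r['score'],2),r['rect'])
E
```

```text
square 0.83 [492.2 261.5] [ 0.4709 -0.4759  0.    ]
square 0.79 [433.8 274. ] [ 0.436  -0.3256  0.    ]
square 0.76 [436.8 324.9] [ 0.3056 -0.3334  0.    ]
square 0.73 [502.9 333.1] [ 0.2881 -0.5019  0.    ]
heel 0.95 [497.4 281.1] [ 0.4206 -0.4889  0.    ]
heel 0.94 [434.9 347.1] [ 0.2491 -0.3286  0.    ]
heel 0.64 [484. 337.] [ 0.2773 -0.4538  0.    ]
heel 0.61 [447.8 260.4] [ 0.4718 -0.3616  0.    ]
toe 0.87 [419.  283.7] [ 0.4103 -0.2875  0.    ]
toe 0.85 [519.3 323.2] [ 0.3141 -0.5437  0.    ]
toe 0.84 [482.8 246.2] [ 0.5102 -0.452   0.    ]
toe 0.72 [429.1 305.8] [ 0.3539 -0.3136  0.    ]
blade_tip 0.97 [504.5 346.2] [ 0.2737 -0.4597  0.125 ]
blade_tip 0.86 [519.5 279.9] [ 0.4261 -0.4955  0.125 ]
blade_tip 0.71 [457.8 260.5] [ 0.4686 -0.3535  0.125 ]
blade_tip 0.65 [444.5 355.4] [ 0.2499 -0.3226  0.125 ]
stock_grip 0.92 [489.7 256.5] [ 0.4829 -0.4615  0.024 ]
stock_grip 0.8 [436.1 320.1] [ 0.3201 -0.3262  0.024 ]
stock_grip 0.6 [431.  275.9] [ 0.4311 -0.3132  0.024 ]
stand 0.89 [329.8 236.5] [ 0.529  -0.0547  0.    ]
column 0.67 [330.2 220. ] [ 0.5699 -0.055   0.022 ]
column 0.48 [447.9 260.9] [ 0.4699 -0.3564  0.022 ]
front_foot 0.64 [327.8 224.1] [ 0.5592 -0.049   0.022 ]
left_foot 0.94 [320.5 217.5] [ 0.5759 -0.0299  0.022 ]
left_foot 0.36 [325.5 239. ] [ 0.5207 -0.0437  0.022 ]
carrier 0.81 [373.7 257.5] [ 0.4754 -0.1676  0.022 ]
base 0.58 [261.4, 189.7, 390.6, 284.4]
square 0.96 [427.6, 308.0, 445.9, 356.7]
square 0.86 [485.2, 321.7, 527.2, 347.5]
square 0.82 [482.8, 242.3, 519.2, 281.4]
square 0.69 [421.9, 257.0, 459.3, 293.6]
column 0.97 [320.0, 199.0, 342.0, 226.4]
column 0.61 [186.3, 161.4, 203.6, 176.9]
carrier 0.61 [363.9, 242.7, 384.4, 275.9]
```

View pics/t1.png

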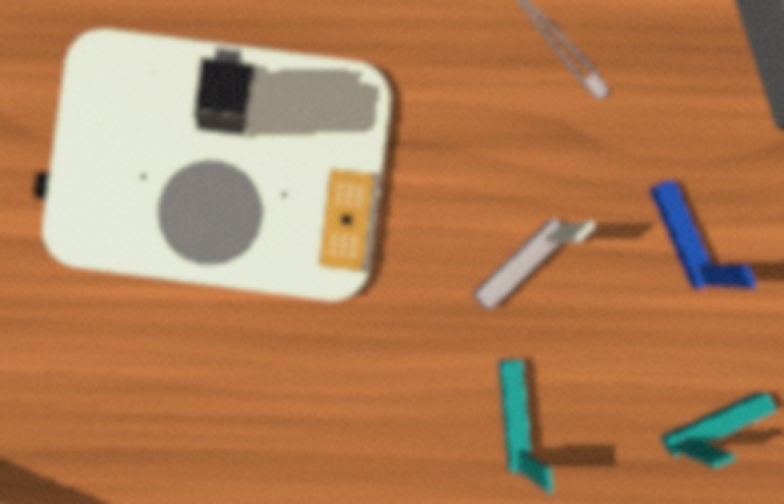

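The crop shows the bright steel square at crop (475–595, 215–310), i.e. image (438,274). It's grey, unlike the blue and turquoise ones, with the blade end away from the robot. It matches, so I'm moving above it.

Call:
{"api": "play_rows", "payload": {"steps": [[[0, 0, -0.025, 0, 0, 8], [0, 0, -0.025, 0, 0, 8], [0, 0, -0.025, 0, 0, 8], [0, 0, -0.025, 0, 0, 8]]]}}

```text
t: 1.4
tcp_pos: [0.1827, 0.5976, 0.3234]
tool_rot: [0.417, 0.909, -0.0, -0.0]
force: [0.4, 1.0, -0.4]
finger_gap: 1.0
```

Call:
{"api": "play_rows", "payload": {"steps": [[[-0.049, -0.011, 0, 0, 0, 0], [-0.049, -0.011, 0, 0, 0, 0], [-0.049, -0.011, 0, 0, 0, 0], [-0.049, -0.011, 0, 0, 0, 0], [-0.049, -0.011, 0, 0, 0, 0], [-0.049, -0.011, 0, 0, 0, 0], [-0.049, -0.011, 0, 0, 0, 0], [-0.049, -0.011, 0, 0, 0, 0], [-0.049, -0.011, 0, 0, 0, 0], [-0.049, -0.011, 0, 0, 0, 0]]]}}

```text
t: 2.65
tcp_pos: [0.4218, 0.1542, 0.3229]
tool_rot: [0.415, 0.91, 0.0, 0.0]
force: [0.2, 0.6, -0.2]
finger_gap: 1.0
```

Call:
{"api": "play_rows", "payload": {"steps": [[[-0.035, -0.029, 0.005, 0, 0, 0], [-0.035, -0.029, 0.005, 0, 0, 0], [-0.035, -0.029, 0.005, 0, 0, 0], [-0.035, -0.029, 0.005, 0, 0, 0], [-0.035, -0.029, 0.005, 0, 0, 0], [-0.035, -0.029, 0.005, 0, 0, 0], [-0.035, -0.029, 0.005, 0, 0, 0], [-0.035, -0.029, 0.005, 0, 0, 0], [-0.035, -0.029, 0.005, 0, 0, 0], [-0.035, -0.029, 0.005, 0, 0, 0]]]}}

```text
t: 3.9
tcp_pos: [0.4318, -0.3003, 0.2726]
tool_rot: [0.415, 0.91, -0.0, 0.0]
force: [0.3, 0.2, -0.1]
finger_gap: 0.999
```

```bash
python3 - <<'E'
from station import manip
from h import *
s=manip.sense();Rm=R.from_quat(s['tool_rot']).as_matrix();print(s['t'],s['tcp_pos'].round(4),Rm.round(3).tolist(),s['q'].round(3),s['force'].round(2))
p=manip.snapshot('wrist');save(p,'w1')
for l,z in(('heel',0),('toe',0),('blade_tip',.125),('stock_grip',.024),('square',0)):
    for r in manip.pinpoint(l,p)[:3]: print(l,round(r['score'],2),np.round(r['point'],1),toz(p,r['point'],z)[0].round(4))
p=manip.snapshot('top');save(p,'t2')
p=manip.snapshot('side');save(p,'s2')
E
```

```text
3.9 [ 0.4318 -0.3003  0.2726] [[-0.656, 0.755, 0.001], [0.755, 0.656, -0.0], [-0.001, 0.0, -1.0]] [-0.82   0.334  1.618  0.     1.189 -1.536] [ 0.28  0.15 -0.13]
heel 0.95 [163.7  78.4] [ 0.2521 -0.3223  0.    ]
heel 0.92 [196.4 301. ] [ 0.4204 -0.4972  0.    ]
heel 0.69 [109.9 195.3] [ 0.2756 -0.4577  0.    ]
toe 0.91 [300.9 152.6] [ 0.4022 -0.2898  0.    ]
toe 0.87 [281.1 319.3] [ 0.5089 -0.4508  0.    ]
toe 0.6 [101.7 278.8] [ 0.3207 -0.5482  0.    ]
blade_tip 0.93 [96.5 72.7] [ 0.2499 -0.326   0.125 ]
blade_tip 0.67 [309.  298.7] [ 0.4759 -0.3597  0.125 ]
blade_tip 0.55 [ 34.8 231.8] [ 0.2744 -0.4601  0.125 ]
stock_grip 0.97 [303.8 186.9] [ 0.4249 -0.3107  0.024 ]
stock_grip 0.88 [ 89.4 261.5] [ 0.303  -0.5225  0.024 ]
stock_grip 0.82 [255.  326.2] [ 0.4854 -0.4648  0.024 ]
square 0.93 [241.6 313. ] [ 0.4692 -0.4747  0.    ]
square 0.88 [202.1 111. ] [ 0.3004 -0.3227  0.    ]
square 0.71 [303.4 201.5] [ 0.4374 -0.327   0.    ]
```

View pics/w1.png

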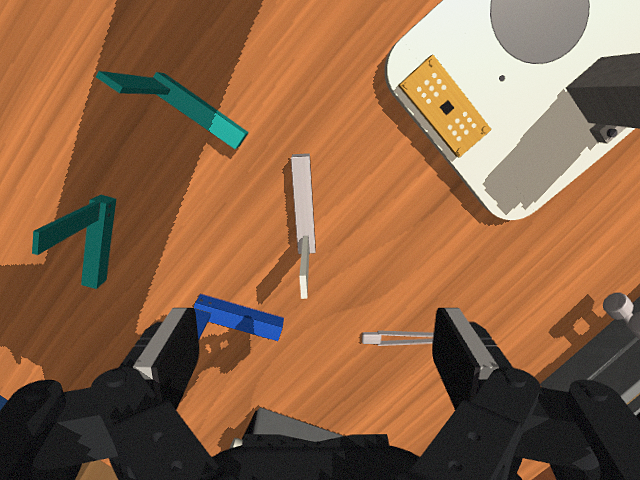

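View pics/s2.png

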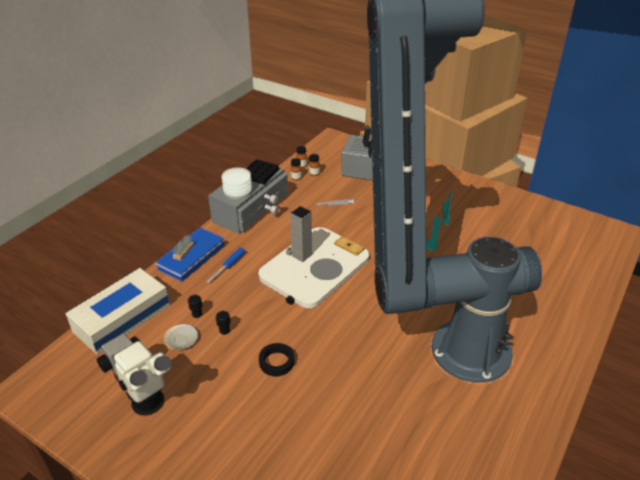

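The wrist view has the steel square upright in the middle, toe at about (300,155) and blade tip at (303,298). The blue one is at (240,318) and the turquoise ones are further left. Next I'll measure both the square and the stand precisely.

```bash
cat > stand.py <<'E'
from h import *
from scipy.optimize import least_squares
def rr_dist(q,hx=.11,hy=.15,r=.035):
    d=np.abs(q)-[hx-r,hy-r]
    return np.linalg.norm(np.maximum(d,0),axis=1)+np.minimum(d.max(1),0)-r
def fit_base(p,pix,x0,z=.022):
    X=toz(p,pix,z)[:,:2]
    def f(v):
        c,s=np.cos(v[2]),np.sin(v[2]);D=X-v[:2]
        return rr_dist(np.c_[D@[c,s],D@[-s,c]])*1e3
    r=least_squares(f,x0,loss='soft_l1',f_scale=1.0)
    return r.x,f(r.x)
E
python3 - <<'E'
from station import manip
from stand import *
p=manip.snapshot('top')
im=p['img'].astype(int)
R_,G,B=im[...,0],im[...,1],im[...,2]
m=((B>120)&(abs(R_-B)<70)).astype(np.uint8)
box=np.zeros_like(m);box[180:295,255:400]=1;m*=box
n,lab,st,ce=cv2.connectedComponentsWithStats(m);k=1+np.argmax(st[1:,4]);print(st[k])
g=cv2.GaussianBlur(p['img'],(0,0),.7)[...,2].astype(float)
cs,_=cv2.findContours((lab==k).astype(np.uint8),cv2.RETR_EXTERNAL,cv2.CHAIN_APPROX_NONE)
c=max(cs,key=len)[:,0].astype(float)
# radial subpixel edge of blue channel at half level
ctr=c.mean(0);pts=[]
for a in np.radians(np.arange(0,360,1.5)):
    d=np.array([np.cos(a),np.sin(a)]);t=np.arange(30,85,.25)
    q=(ctr+t[:,None]*d).astype(np.float32)
    v=cv2.remap(g.astype(np.float32),q[:,0].reshape(-1,1),q[:,1].reshape(-1,1),cv2.INTER_LINEAR).ravel()
    i=np.where((v[:-1]>=125)&(v[1:]<125))[0]
    if len(i): pts.append(ctr+d*t[i[-1]])
pts=np.array(pts)
x,r=fit_base(p,pts,[.53,-.055,-.1]);print(x.round(4),np.degrees(x[2]),np.percentile(abs(r),[50,80,95]).round(2))
for z in(.022,):
  for r_ in (0.5,):
    pass
save(p,'t3',(255,170,405,300),5)
# column cap check
c0=np.cos(x[2]);s0=np.sin(x[2]);A=np.array([[c0,-s0],[s0,c0]])
for zz in(.022,.191):
    P=[np.r_[x[:2]+A@np.array(v),zz] for v in((.028,-.022),(.028,.022),(.072,.022),(.072,-.022))]
    print(zz,proj(p,P).round(1).tolist())
w=manip.snapshot('wrist');save(w,'w2',(250,130,360,330),3)
E
```

```text
[ 265  190  125   98 8884]
[ 0.5233 -0.0453 -0.1215] -6.961810714095203 [ 1.87  2.78 42.45]
0.022 [[336.1, 228.4], [319.2, 226.1], [321.5, 209.2], [338.5, 211.6]]
0.191 [[337.4, 221.5], [317.7, 218.8], [320.5, 199.3], [340.1, 202.0]]
```

View pics/w2.png

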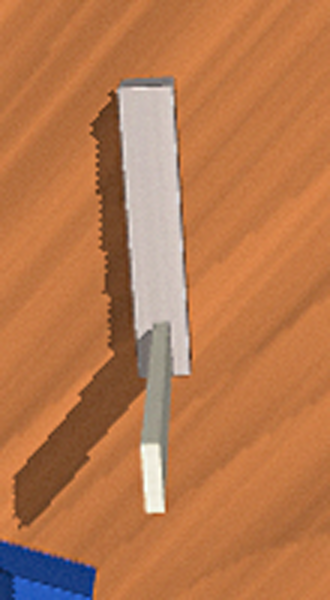

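View pics/t3.png

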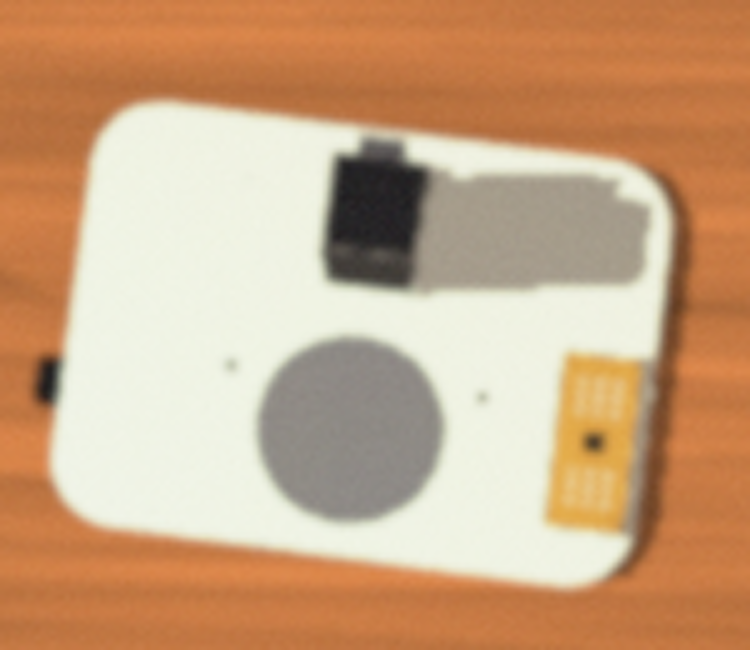

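```bash
python3 - <<'E'
from station import manip
from stand import *
p=manip.snapshot('top')
g=p['img'][...,2].astype(np.float32)
ctr=np.array([328.,239.]);pts=[]
for a in np.radians(np.arange(0,360,1)):
    d=np.array([np.cos(a),np.sin(a)]);t=np.arange(30,85,.2)
    q=(ctr+t[:,None]*d).astype(np.float32)
    v=cv2.remap(g,q[:,0].reshape(-1,1),q[:,1].reshape(-1,1),cv2.INTER_LINEAR).ravel()
    i=np.where((v[:-1]>=145)&(v[1:]<145))[0]
    if len(i): pts.append(ctr+d*t[i[-1]])
pts=np.array(pts);x=np.array([.529,-.0547,-.12])
for thr in(15,8,4,3,3):
    X=toz(p,pts,.022)[:,:2];c,s=np.cos(x[2]),np.sin(x[2]);D=X-x[:2]
    r=rr_dist(np.c_[D@[c,s],D@[-s,c]])*1e3
    k=abs(r)<thr; x,rr=fit_base(p,pts[k],x);print(k.sum(),x.round(4),np.degrees(x[2]).round(2),np.percentile(abs(rr),[50,90]).round(2))
x0=x
A=np.array([[c,-s],[s,c]])
for zz in(.022,.191):
    P=[np.r_[x[:2]+A@np.array(v),zz] for v in((.028,-.022),(.028,.022),(.072,.022),(.072,-.022))]
    print(zz,((proj(p,P)-[255,170])*5).round(0).tolist())
w=manip.snapshot('wrist')
q=np.array([[289.7,159.3],[295.5,246],[307.7,159],[313.3,254.7],[303.5,155.5]])
W=toz(w,q,.024);print(W.round(4).tolist())
for a,b in((0,1),(2,3)):print(np.degrees(np.arctan2(*(W[b]-W[a])[[1,0]])))
print('width',np.linalg.norm(W[0]-W[2]),'len',np.linalg.norm(W[2]-W[3]))
E
```

```text
328 [ 0.5232 -0.0465 -0.1145] -6.56 [0.72 1.08]
328 [ 0.5232 -0.0465 -0.1145] -6.56 [0.72 1.08]
328 [ 0.5232 -0.0465 -0.1145] -6.56 [0.72 1.08]
328 [ 0.5232 -0.0465 -0.1145] -6.56 [0.72 1.08]
328 [ 0.5232 -0.0465 -0.1145] -6.56 [0.72 1.08]
0.022 [[408.0, 292.0], [323.0, 281.0], [334.0, 196.0], [419.0, 207.0]]
0.191 [[414.0, 257.0], [316.0, 245.0], [329.0, 147.0], [427.0, 160.0]]
[[0.3971, -0.2966, 0.024], [0.4589, -0.3607, 0.024], [0.4101, -0.2849, 0.024], [0.479, -0.3559, 0.024], [0.4048, -0.285, 0.024]]
-46.10937386747032
-45.85779072006431
width 0.017401980883453832 len 0.09890895236634617
```

The stand fit puts its centre at (0.523, −0.047) with yaw −6.6°, residual 0.7 mm. The square's yaw is −46°; its measured size of 17.4 × 98.9 mm fits the given 18 × 100. Now aligning and descending to 0.1 m for a check.

Call:
{"api": "play_rows", "payload": {"steps": [[[-0.002, -0.013, 0, 0, 0, -3], [0, 0, 0.04, 0, 0, 0], [0, 0, 0.04, 0, 0, 0], [0, 0, 0.04, 0, 0, 0], [0, 0, 0.03, 0, 0, 0], [0, 0, 0, 0, 0, 0]]], "fingers": 0.7}}

```text
t: 5.25
tcp_pos: [0.4223, -0.3073, 0.1208]
tool_rot: [0.391, 0.921, 0.001, -0.002]
force: [0.5, 0.0, 1.3]
finger_gap: 0.7
```

```bash
python3 - <<'E'
from station import manip
from h import *
s=manip.sense();Rm=R.from_quat(s['tool_rot']).as_matrix();print(s['t'],s['tcp_pos'].round(4),Rm.round(4).tolist())
p=manip.snapshot('wrist');save(p,'w3')
for l,z in(('toe',0),('stock_grip',.024),('blade_tip',.125)):
    for r in manip.pinpoint(l,p)[:2]: print(l,round(r['score'],2),np.round(r['point'],1),toz(p,r['point'],z)[0].round(4))
T=s['tcp_pos'];print(proj(p,[[*T[:2],.024],[*(T-.03*-Rm[:,0])[:2],.024]]))
E
```

```text
5.25 [ 0.4223 -0.3073  0.1208] [[-0.6949, 0.7191, -0.0035], [0.7191, 0.6949, 0.004], [0.0053, 0.0002, -1.0]]
toe 0.75 [269.2 414.9] [ 0.5099 -0.4532  0.    ]
toe 0.64 [228.3 158.1] [ 0.3508 -0.3166  0.    ]
stock_grip 0.96 [177.7 132.6] [ 0.3203 -0.3204  0.024 ]
stock_grip 0.94 [231.4 429.3] [ 0.4862 -0.4664  0.024 ]
blade_tip 0.96 [314.7 449.3] [ 0.4734 -0.3611  0.125 ]
[[316.15021452 231.20521814]
 [316.19557926 184.23748002]]
```

View pics/w3.png

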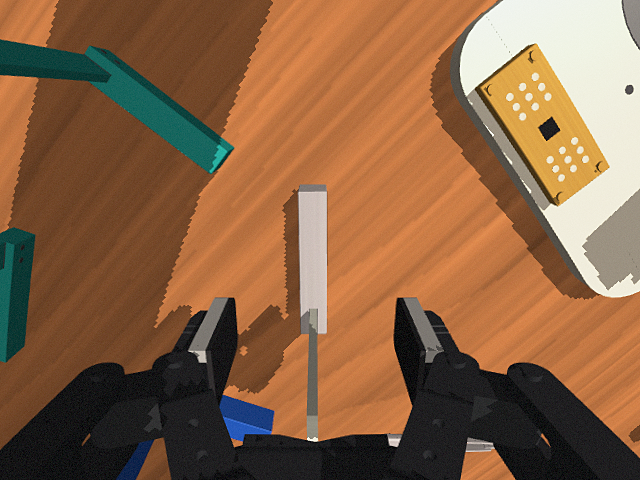

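The stock is vertical and centred at column 313, with its toe edge at row 190. Aligned, so I'm descending.

Call:
{"api": "play_rows", "payload": {"steps": [[[-0.002, -0.001, 0.03, 0, 0, 0], [0, 0, 0.03, 0, 0, 0], [0, 0, 0.024, 0, 0, 0], [0, 0, 0, 0, 0, 0], [0, 0, 0, 0, 0, 0]]]}}

```text
t: 6.08
tcp_pos: [0.4249, -0.3118, 0.04]
tool_rot: [0.391, 0.92, -0.001, 0.001]
force: [0.0, -0.4, 0.5]
finger_gap: 0.703
```

```bash
python3 - <<'E'
from station import manip
from h import *
s=manip.sense();Rm=R.from_quat(s['tool_rot']).as_matrix();print(s['t'],s['tcp_pos'].round(4),Rm.round(4).tolist(),s['force'].round(2))
p=manip.snapshot('wrist');save(p,'w4')
E
```

```text
6.075 [ 0.4249 -0.3118  0.04  ] [[-0.6946, 0.7194, 0.0018], [0.7194, 0.6946, -0.002], [-0.0027, -0.0001, -1.0]] [ 0.05 -0.39  0.48]
```

View pics/w4.png

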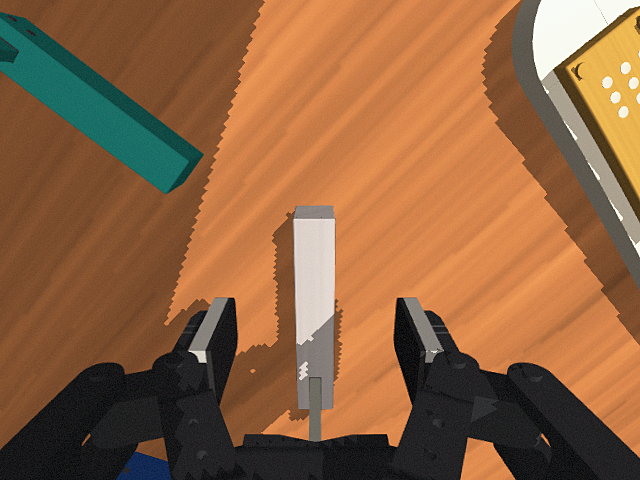

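Call:
{"api": "play_rows", "payload": {"steps": [[[0, -0.001, 0.01, 0, 0, 0], [0, 0, 0, 0, 0, 0]]]}}

```text
t: 6.38
tcp_pos: [0.4231, -0.3115, 0.0284]
tool_rot: [0.391, 0.92, 0.0, -0.0]
force: [0.0, 0.6, -0.2]
finger_gap: 0.702
```

Call:
{"api": "play_rows", "payload": {"steps": [[[0, 0, 0, 0, 0, 0], [0, 0, 0, 0, 0, 0], [0, 0, 0, 0, 0, 0], [0, 0, 0, 0, 0, 0], [0, 0, 0, 0, 0, 0], [0, 0, 0, 0, 0, 0]]], "fingers": 0, "squeeze": 60}}

```text
t: 7.12
tcp_pos: [0.4233, -0.3116, 0.0286]
tool_rot: [0.391, 0.92, -0.0, -0.0]
force: [0.7, 0.1, 0.1]
finger_gap: -0.003
```

```bash
python3 - <<'E'
from station import manip
from h import *
s=manip.sense();Rm=R.from_quat(s['tool_rot']).as_matrix();print(s['t'],s['tcp_pos'].round(4),Rm.round(4).tolist(),s['force'].round(2),s['ft_torque'].round(2),s['finger_gap'])
p=manip.snapshot('wrist');save(p,'w5')
E
```

```text
7.125 [ 0.4233 -0.3116  0.0286] [[-0.6946, 0.7194, -0.0], [0.7194, 0.6946, -0.0], [-0.0, -0.0, -1.0]] [0.72 0.06 0.06] [ 0.   -0.06 -0.02] -0.002857797822659774
```

View pics/w5.png

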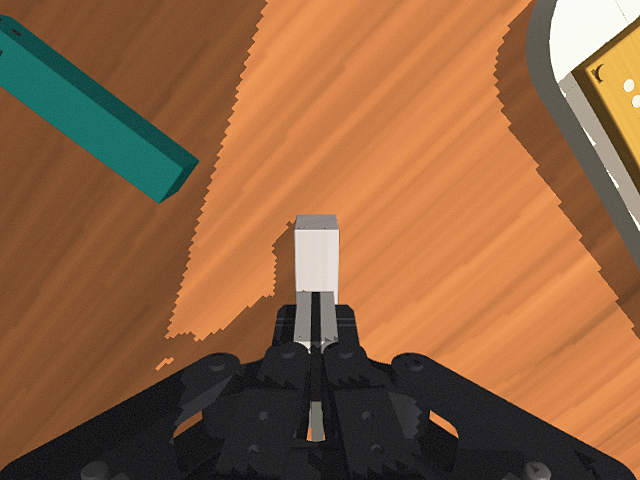

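Fingers read fully shut (−0.003), so the stock isn't between them, or the reading is off. Checking the geometry before doing anything else.

```bash
python3 - <<'E'
from station import manip
from h import *
s=manip.sense();Rm=R.from_quat(s['tool_rot']).as_matrix();T=s['tcp_pos']
p=manip.snapshot('wrist');save(p,'w6',(220,200,420,450),3); save(p,'w6',(220,200,420,400),3)
print(p['world_from_camera'].round(4).tolist())
for z in (-.03,-.01,0,.006,.025): print(z,proj(p,[T+Rm@[dx,dy,z] for dx in(.011,-.011) for dy in(-.009,.009)]).round(0).tolist())
for l,z in(('toe',0),('stock_grip',.024),('square',0)):
    for r in manip.pinpoint(l,p)[:2]: print(l,round(r['score'],2),np.round(r['point'],1),toz(p,r['point'],z)[0].round(4))
e=(Rm[:,0])  # toe direction
o=np.array([.4383,-.3267,0])
print('toe edge proj', proj(p,[o+.05*e+[0,0,.024],o+.05*e]).round(1))
for n in('side','top'):
    q=manip.snapshot(n);c=proj(q,T)[0].astype(int);print(n,c);save(q,n+'6',(max(c[0]-75,0),max(c[1]-60,0),c[0]+75,c[1]+60),5)
E
```

```text
[[0.7192, 0.6618, 0.2117, 0.3687], [0.6948, -0.6844, -0.2209, -0.2553], [-0.0013, 0.3059, -0.9521, 0.1799], [0.0, 0.0, 0.0, 1.0]]
-0.03 [[289.0, 314.0], [344.0, 314.0], [291.0, 370.0], [342.0, 370.0]]
-0.01 [[293.0, 288.0], [340.0, 288.0], [294.0, 339.0], [339.0, 339.0]]
0 [[294.0, 277.0], [339.0, 277.0], [295.0, 326.0], [338.0, 326.0]]
0.006 [[295.0, 271.0], [338.0, 271.0], [295.0, 318.0], [337.0, 318.0]]
0.025 [[297.0, 255.0], [336.0, 255.0], [297.0, 298.0], [335.0, 298.0]]
toe 0.72 [315.1 212.7] [ 0.4021 -0.2905  0.    ]
toe 0.67 [191.5 178.5] [ 0.3518 -0.3172  0.    ]
stock_grip 0.58 [106.  141.3] [ 0.3208 -0.3207  0.024 ]
stock_grip 0.57 [319.4 298. ] [ 0.4246 -0.3111  0.024 ]
square 0.82 [ 94.1 103.8] [ 0.2999 -0.3215  0.    ]
toe edge proj [[317.1 231.4]
 [317.  215.3]]
side [385 225]
top [430 278]
```

View pics/w6.png

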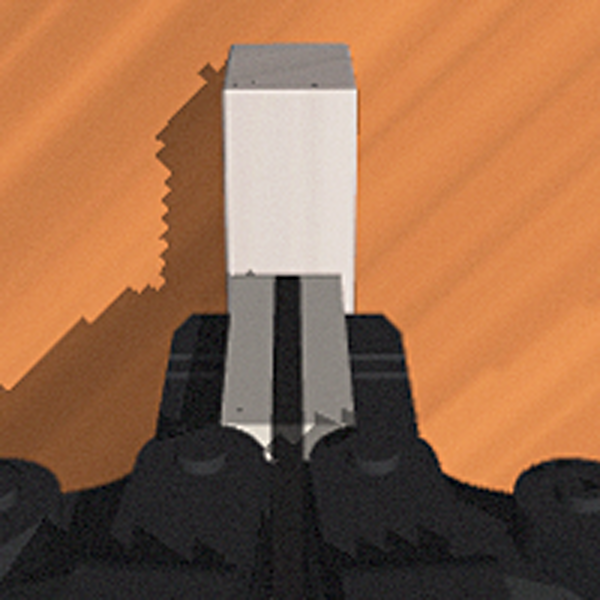

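View pics/top6.png

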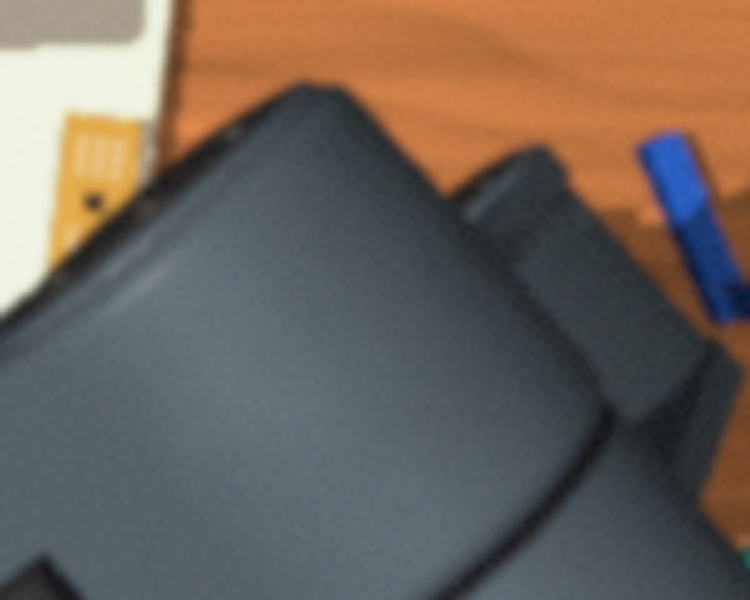

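View pics/side6.png

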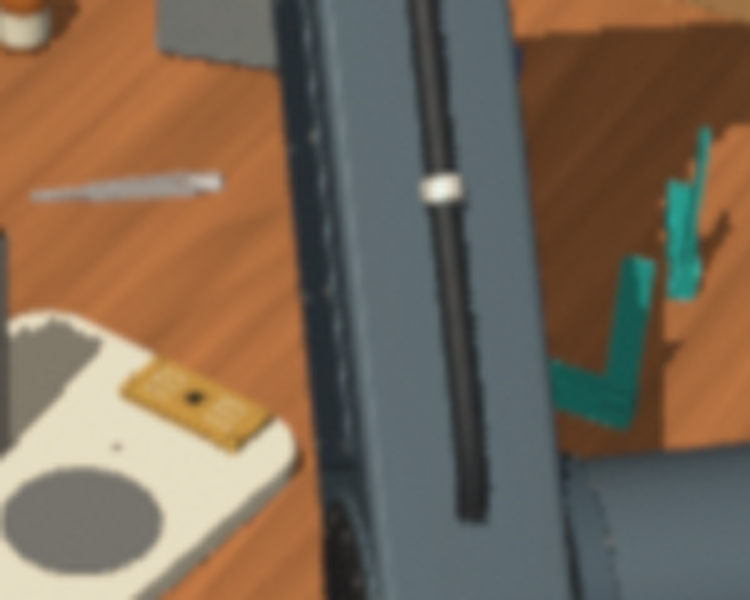

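The square hasn't moved (toe edge predicted at row 231, seen at 230). The shut fingertips end at row 291, which puts them above the stock's top face: real tips are about 30 mm short of where tips_ahead says. I'll reopen and descend in small steps, watching force and images.

Call:
{"api": "play_rows", "payload": {"steps": [[[0, 0, 0, 0, 0, 0], [0, 0, 0, 0, 0, 0], [0, 0, 0, 0, 0, 0], [0, 0, 0, 0, 0, 0]]], "fingers": 0.5}}

```text
t: 7.98
tcp_pos: [0.4233, -0.3116, 0.0286]
tool_rot: [0.391, 0.92, -0.0, -0.0]
force: [0.1, -0.0, 0.9]
finger_gap: 0.499
```

Call:
{"api": "play_rows", "payload": {"steps": [[[0, 0, 0.005, 0, 0, 0], [0, 0, 0.005, 0, 0, 0], [0, 0, 0.005, 0, 0, 0], [0, 0, 0, 0, 0, 0]]]}}

```text
t: 8.48
tcp_pos: [0.423, -0.3113, 0.013]
tool_rot: [0.391, 0.92, 0.0, -0.001]
force: [-0.6, 0.8, 0.2]
finger_gap: 0.499
```

```bash
python3 - <<'E'
from station import manip
from h import *
s=manip.sense();print(s['t'],s['tcp_pos'].round(4),s['q'].round(3),s['force'].round(2),s['ft_torque'].round(2),s['finger_gap'])
p=manip.snapshot('wrist');save(p,'w7',(140,180,500,450),2.2)
E
```

```text
8.475 [ 0.423  -0.3113  0.013 ] [-0.847  0.739  1.827  0.     0.578 -1.615] [-0.55  0.79  0.23] [ 0.02 -0.02  0.01] 0.49861138784279035
```

View pics/w7.png

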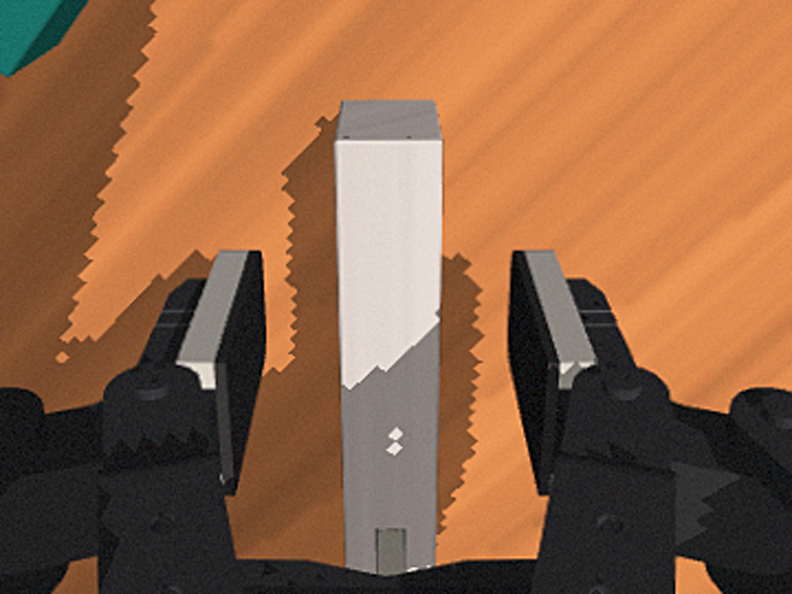

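Call:
{"api": "play_rows", "payload": {"steps": [[[0, 0, 0.005, 0, 0, 0], [0, 0, 0.005, 0, 0, 0], [0, 0, 0, 0, 0, 0]]]}}

```text
t: 8.9
tcp_pos: [0.4231, -0.3114, 0.0032]
tool_rot: [0.391, 0.92, 0.0, -0.0]
force: [0.3, -0.4, 0.2]
finger_gap: 0.499
```

```bash
python3 - <<'E'
from station import manip
from h import *
s=manip.sense();print(s['t'],s['tcp_pos'].round(4),s['q'].round(3),s['force'].round(2),s['ft_torque'].round(2),s['finger_gap'])
p=manip.snapshot('wrist');save(p,'w8',(140,180,500,450),2.2)
E
```

```text
8.9 [ 0.4231 -0.3114  0.0032] [-0.847  0.757  1.828 -0.     0.557 -1.615] [ 0.28 -0.38  0.15] [-0.01 -0.06 -0.02] 0.4988023210911083
```

View pics/w8.png

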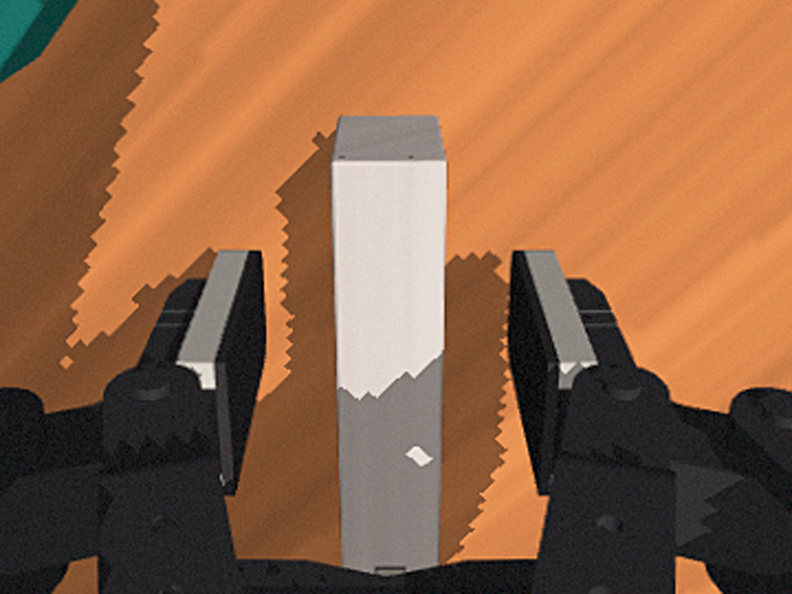

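Call:
{"api": "play_rows", "payload": {"steps": [[[0, 0, 0.005, 0, 0, 0], [0, 0, 0.005, 0, 0, 0], [0, 0, 0, 0, 0, 0]]]}}

```text
t: 9.32
tcp_pos: [0.4231, -0.3113, -0.0069]
tool_rot: [0.391, 0.92, 0.0, -0.0]
force: [-0.7, -0.8, -0.3]
finger_gap: 0.502
```

```bash
python3 - <<'E'
from station import manip
from h import *
s=manip.sense();print(s['t'],s['tcp_pos'].round(4),s['q'].round(3),s['force'].round(2),s['ft_torque'].round(2),s['finger_gap'])
p=manip.snapshot('wrist');save(p,'w9',(140,180,500,450),2.2)
E
```

```text
9.325 [ 0.4231 -0.3113 -0.0069] [-0.847  0.777  1.83  -0.     0.536 -1.615] [-0.74 -0.78 -0.33] [ 0.02 -0.01  0.05] 0.5016638608589808
```

View pics/w9.png

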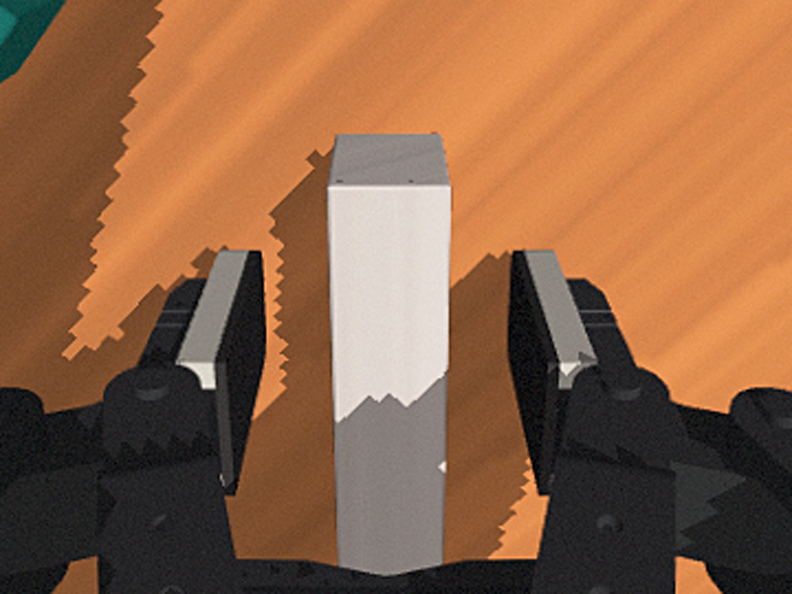

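Two-image triangulation of the tips puts them about 3 mm above the bench now. I'll back up 4 mm and close, watching force.

Call:
{"api": "play_rows", "payload": {"steps": [[[0, -0.001, -0.004, 0, 0, 0], [0, 0, 0, 0, 0, 0]]]}}

```text
t: 9.62
tcp_pos: [0.4228, -0.3126, -0.0019]
tool_rot: [0.391, 0.92, -0.0, 0.0]
force: [0.2, -0.4, -0.9]
finger_gap: 0.499
```

Call:
{"api": "play_rows", "payload": {"steps": [[[0, 0, 0, 0, 0, 0], [0, 0, 0, 0, 0, 0], [0, 0, 0, 0, 0, 0], [0, 0, 0, 0, 0, 0], [0, 0, 0, 0, 0, 0]]], "fingers": 0, "squeeze": 60}}

```text
t: 10.25
tcp_pos: [0.4229, -0.3123, -0.0019]
tool_rot: [0.391, 0.92, -0.0, 0.0]
force: [0.4, 1.2, 5.8]
finger_gap: 0.2
```

```bash
python3 - <<'E'
from station import manip
from h import *
s=manip.sense();print(s['t'],s['tcp_pos'].round(4),s['q'].round(3),s['force'].round(2),s['ft_torque'].round(2),s['finger_gap'])
p=manip.snapshot('wrist');save(p,'w10',(140,180,500,450),2.2)
E
```

```text
10.25 [ 0.4229 -0.3123 -0.0019] [-0.849  0.767  1.829  0.     0.545 -1.617] [0.38 1.22 5.8 ] [ 0.31 -0.13  0.03] 0.19972577851199477
```

View pics/w10.png

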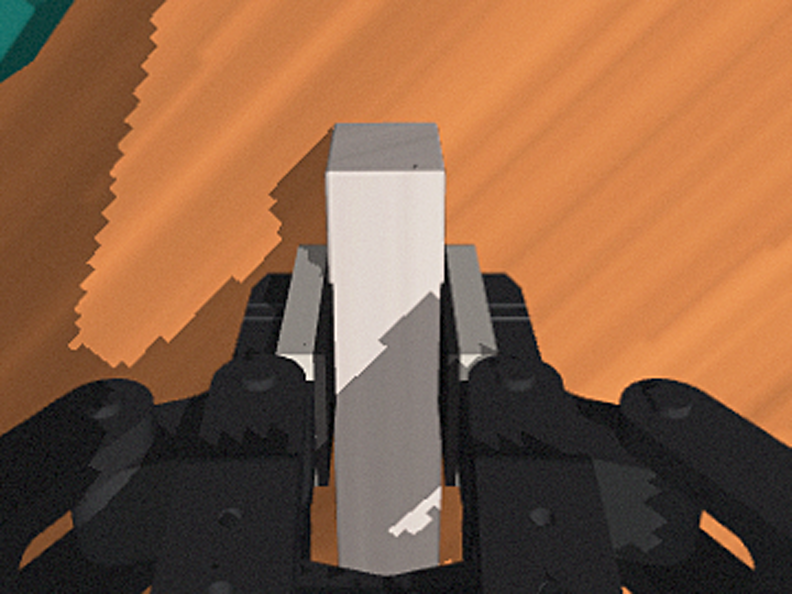

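Gripped: opening 0.20 ≈ 17–18 mm, which matches the stock, and it hasn't shifted. Lifting, then turning to the stand's heading.

Call:
{"api": "play_rows", "payload": {"steps": [[[0, 0, -0.01, 0, 0, 0], [0, 0, -0.02, 0, 0, 0], [0, 0, -0.025, 0, 0, 0], [0, 0, -0.025, 0, 0, 0], [0, 0, -0.005, 0, 0, 0], [0, 0, 0, 0, 0, -9.8], [0, 0, 0, 0, 0, -9.8], [0, 0, 0, 0, 0, -9.8], [0, 0, 0, 0, 0, -10], [0, 0, 0, 0, 0, 0]]]}}

```text
t: 11.55
tcp_pos: [0.4218, -0.3116, 0.0815]
tool_rot: [0.059, 0.998, 0.001, -0.001]
force: [-0.5, 0.0, -4.6]
finger_gap: 0.192
```

```bash
python3 - <<'E'
from station import manip
from h import *
s=manip.sense();Rm=R.from_quat(s['tool_rot']).as_matrix();print(s['t'],s['tcp_pos'].round(4),Rm.round(4).tolist(),s['force'].round(2),s['ft_torque'].round(2),s['finger_gap'])
p=manip.snapshot('wrist');save(p,'w11')
E
```

```text
11.55 [ 0.4218 -0.3116  0.0815] [[-0.9931, 0.117, -0.0019], [0.117, 0.9931, 0.0019], [0.0021, 0.0017, -1.0]] [-0.51  0.03 -4.61] [0.02 0.16 0.03] 0.19238958976231385
```

View pics/w11.png

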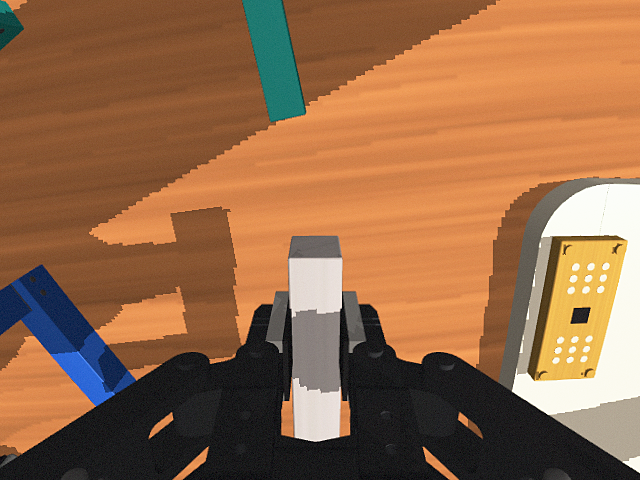

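The square is held upright and weighs about 4.6 N. Moving it in front of the column.

Call:
{"api": "play_rows", "payload": {"steps": [[[0, 0.02, 0, 0, 0, 0], [0.001, 0.035, 0, 0, 0, 0], [0.001, 0.04, 0, 0, 0, 0], [0.001, 0.04, 0, 0, 0, 0], [0, 0.04, 0, 0, 0, 0], [0, 0.04, 0, 0, 0, 0], [0, 0.035, 0, 0, 0, 0], [0, 0.025, 0, 0, 0, 0], [0, 0, 0, 0, 0, 0], [0, 0, 0, 0, 0, 0]]]}}

```text
t: 12.85
tcp_pos: [0.4511, -0.0385, 0.0827]
tool_rot: [0.058, 0.998, -0.0, 0.0]
force: [-1.1, -0.5, -5.1]
finger_gap: 0.194
```

```bash
python3 - <<'E'
from station import manip
from stand import *
s=manip.sense();Rm=R.from_quat(s['tool_rot']).as_matrix();print(s['t'],s['tcp_pos'].round(4),Rm.round(4).tolist(),s['force'].round(2),s['q'].round(3),s['ft_torque'].round(2))
p=manip.snapshot('wrist');save(p,'w12')
q=manip.snapshot('side');save(q,'s12',(240,180,400,300),5)
t=manip.snapshot('top');save(t,'t12',(255,170,405,300),5)
# overlay the stand prediction on side picture
x,y,ps=.5232,-.0465,np.radians(-6.56);c,sn=np.cos(ps),np.sin(ps)
def W(a,b,z): return [x+c*a-sn*b,y+sn*a+c*b,z]
im=q['img'][:,:,::-1].copy();im=cv2.resize(im[180:300,240:400],None,fx=5,fy=5)
def L(a,b,col=(0,0,255)):
    P=((proj(q,[a,b])-[240,180])*5).astype(int);cv2.line(im,tuple(map(int,P[0])),tuple(map(int,P[1])),col,1)
C=[(.028,-.022),(.028,.022),(.072,.022),(.072,-.022)]
for i in range(4):
    L(W(*C[i],.022),W(*C[i],.191));L(W(*C[i],.191),W(*C[(i+1)%4],.191));L(W(*C[i],.022),W(*C[(i+1)%4],.022))
B=[(-.11,-.115),(-.11,.115)];L(W(*B[0],.022),W(*B[1],.022),(0,255,0));L(W(-.075,.15,.022),W(.075,.15,.022),(0,255,0))
cv2.imwrite('pics/s12o.png',im)
E
```

```text
12.85 [ 0.4511 -0.0385  0.0827] [[-0.9934, 0.115, 0.0], [0.115, 0.9934, -0.0001], [-0.0, -0.0001, -1.0]] [-1.12 -0.55 -5.13] [-0.333  0.553  1.981 -0.     0.608 -1.788] [-0.05  0.14  0.07]
```

View pics/w12.png

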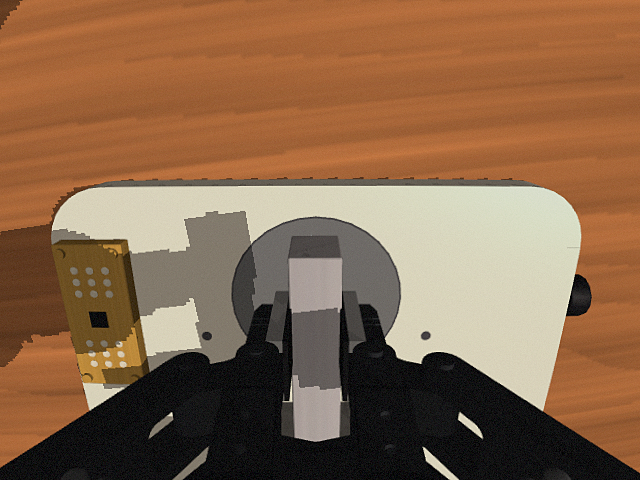

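View pics/s12o.png

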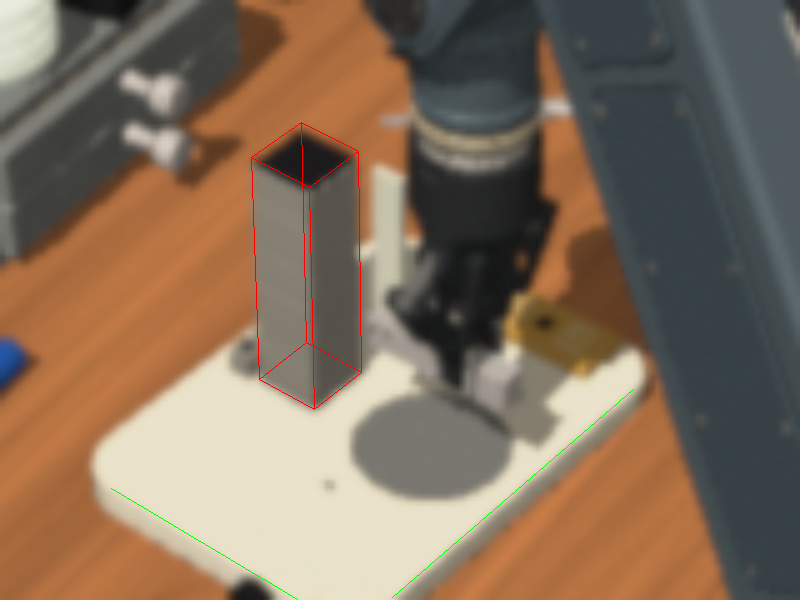

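View pics/t12.png

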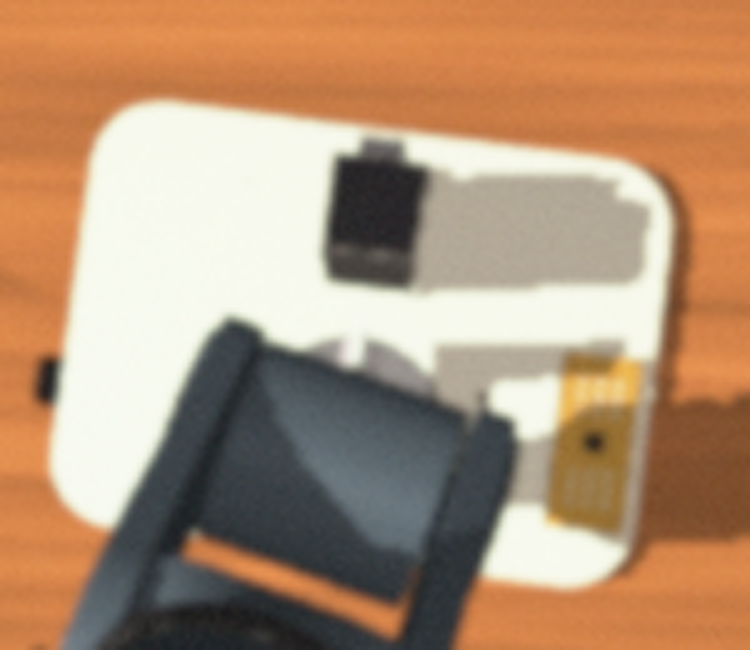

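The side overlay agrees with the stand model to about 2 mm. The blade is at about (385,230) in the crop, clear of the column. In the wrist view the base's front edge is level at row ~186. Next, refining yaw from that edge.

```bash
python3 - <<'E'
from station import manip
from h import *
s=manip.sense();Rm=R.from_quat(s['tool_rot']).as_matrix()
p=manip.snapshot('wrist');g=cv2.GaussianBlur(p['img'],(0,0),1)[...,2].astype(float)
print(g[175:200,300].round(0))
def edge(c0,c1,thr):
    P=[]
    for c in range(c0,c1,2):
        col=g[170:200,c]
        i=np.where((col[:-1]<thr)&(col[1:]>=thr))[0]
        if len(i): i=i[-1];P.append([c,170+i+(thr-col[i])/(col[i+1]-col[i])])
    return np.array(P)
for thr in(140,165):
    P=edge(125,520,thr);X=toz(p,P,.022)
    vx,vy,x0,y0=cv2.fitLine(X[:,:2].astype(np.float32),cv2.DIST_HUBER,0,.001,.001).ravel()
    a=np.degrees(np.arctan2(-vx*np.sign(vy),abs(vy)));print(len(P),'stand yaw',a,x0,y0)
    # predicted front edge offset from fit
    n=np.array([np.cos(np.radians(a)),np.sin(np.radians(a))]);print('front edge n-dist from centre',(np.array([x0,y0])-[.5232,-.0465])@n)
print('tool yaw',np.degrees(np.arctan2(Rm[1,1],Rm[0,1]))-90)
# side edges: left at rows 230-270
E
```

```text
[ 56.  56.  55.  61.  75.  82.  83.  80.  81.  99. 140. 176. 188. 189.
 188. 188. 188. 188. 188. 189. 189. 189. 188. 188. 188.]
198 stand yaw -6.444554 0.41368067 -0.04591163
front edge n-dist from centre -0.10889330945199686
198 stand yaw -6.4231277 0.41559288 -0.032094948
front edge n-dist from centre -0.10854314955601754
tool yaw -6.695654319477072
```

Call:
{"api": "play_rows", "payload": {"steps": [[[-0.005, 0, 0.015, 0, 0, -0.2], [-0.007, 0, 0.02, 0, 0, 0], [-0.005, 0, 0.014, 0, 0, 0], [-0.003, 0, 0.005, 0, 0, 0], [0, 0, 0.002, 0, 0, 0], [0, 0, 0.002, 0, 0, 0], [0, 0, 0, 0, 0, 0]]]}}

```text
t: 13.92
tcp_pos: [0.4711, -0.041, 0.0249]
tool_rot: [0.056, 0.998, -0.0, 0.0]
force: [0.2, 1.3, -4.4]
finger_gap: 0.199
```

```bash
cat > st.py <<'E'
from station import manip
from h import *
import sys
s=manip.sense();Rm=R.from_quat(s['tool_rot']).as_matrix()
e=np.array([np.cos(np.radians(-6.5)),np.sin(np.radians(-6.5)),0]);n=np.array([-e[1],e[0],0])
print(s['t'],s['tcp_pos'].round(4),'yaw',(np.degrees(np.arctan2(Rm[1,1],Rm[0,1]))-90).round(2),'z',Rm[:,2].round(4),'F xyz',s['force'].round(1),'F stand x,y',(s['force']@e).round(1),(s['force']@n).round(1),'T',s['ft_torque'].round(2),'gap',round(float(s['finger_gap']),3))
if len(sys.argv)>1:
    q=manip.snapshot('side');save(q,sys.argv[1]+'s',(270,190,370,280),8)
    w=manip.snapshot('wrist');save(w,sys.argv[1]+'w')
E
python3 st.py a13
```

```text
13.925 [ 0.4711 -0.041   0.0249] yaw -6.4 z [ 2.e-04 -1.e-04 -1.e+00] F xyz [ 0.2  1.3 -4.4] F stand x,y 0.1 1.3 T [-0.    0.07 -0.03] gap 0.199
```

View pics/a13s.png

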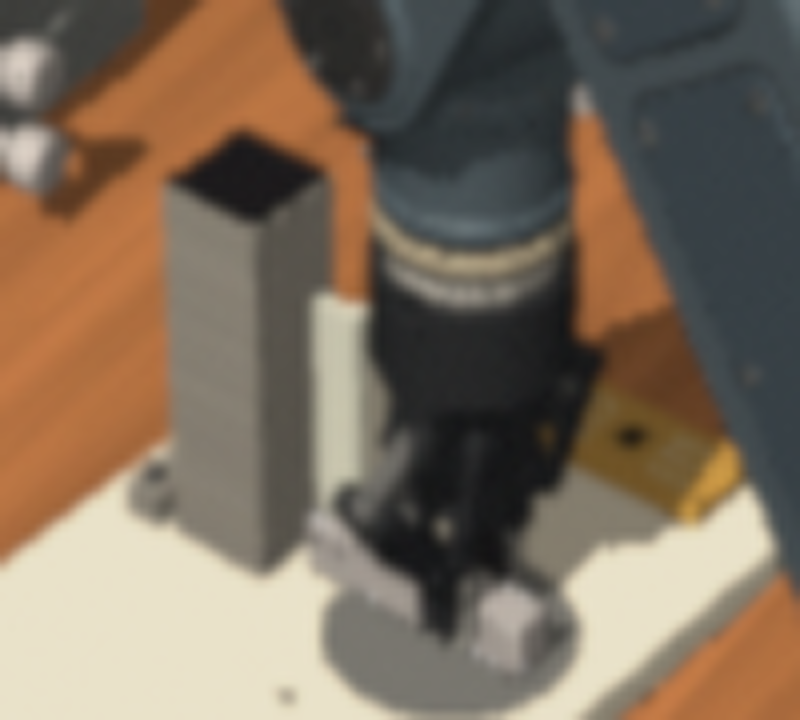

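The side view shows the square just above the base, with the blade close in front of the column. Lowering gently.

Call:
{"api": "play_rows", "payload": {"steps": [[[0, 0, 0.002, 0, 0, 0], [0, 0, 0.001, 0, 0, 0], [0, 0, 0.001, 0, 0, 0], [0, 0, 0, 0, 0, 0]]]}}

```text
t: 14.52
tcp_pos: [0.471, -0.041, 0.0205]
tool_rot: [0.056, 0.998, 0.0, -0.0]
force: [0.5, 0.8, -4.7]
finger_gap: 0.192
```

Call:
{"api": "play_rows", "payload": {"steps": [[[0, 0, 0.001, 0, 0, 0], [0, 0, 0, 0, 0, 0]]]}}

```text
t: 14.78
tcp_pos: [0.4711, -0.041, 0.0201]
tool_rot: [0.056, 0.998, -0.0, 0.0]
force: [-1.0, 0.2, 2.6]
finger_gap: 0.193
```

Call:
{"api": "play_rows", "payload": {"steps": [[[0, 0, 0.001, 0, 0, 0], [0, 0, 0, 0, 0, 0]]]}}

```text
t: 15.02
tcp_pos: [0.4711, -0.041, 0.02]
tool_rot: [0.056, 0.998, -0.0, 0.0]
force: [-3.0, -0.1, 11.7]
finger_gap: 0.19
```

```bash
python3 st.py
```

```text
15.025 [ 0.4711 -0.041   0.02  ] yaw -6.4 z [ 9.e-04 -4.e-04 -1.e+00] F xyz [-3.  -0.1 11.7] F stand x,y -3.0 -0.4 T [ 0.05  0.47 -0.01] gap 0.19
```

Contact on the base at TCP z ≈ 0.020, as predicted. Easing slightly, then sliding forward.

Call:
{"api": "play_rows", "payload": {"steps": [[[-0.002, 0, -0.0005, 0, 0, 0], [-0.002, 0, 0, 0, 0, 0], [-0.001, 0, 0, 0, 0, 0], [0, 0, 0, 0, 0, 0]]]}}

```text
t: 15.52
tcp_pos: [0.4723, -0.0408, 0.02]
tool_rot: [0.056, 0.998, 0.001, -0.003]
force: [-8.3, -0.3, 12.6]
finger_gap: 0.195
```

```bash
python3 st.py a14
```

```text
15.525 [ 0.4723 -0.0408  0.02  ] yaw -6.37 z [-0.0068  0.0015 -1.    ] F xyz [-8.3 -0.3 12.6] F stand x,y -8.2 -1.3 T [-0.27  1.11 -0.05] gap 0.195
```

View pics/a14s.png

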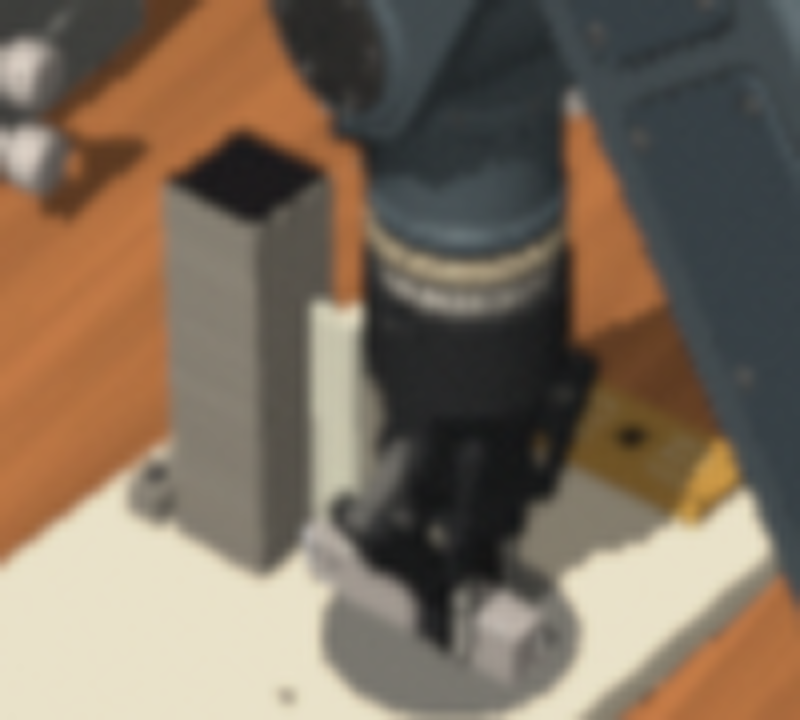

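The side view shows the blade still about 8 mm short of the column (blade edge x≈312, contact near 295). The 8 N is sliding friction, so I'm unloading and continuing forward.

Call:
{"api": "play_rows", "payload": {"steps": [[[0, 0, -0.002, 0, 0, 0], [-0.001, 0, 0, 0, 0, 0], [-0.001, 0, 0, 0, 0, 0], [0, 0, 0, 0, 0, 0]]]}}

```text
t: 16.12
tcp_pos: [0.4784, -0.0419, 0.0208]
tool_rot: [0.056, 0.998, -0.0, 0.0]
force: [0.3, 0.2, -5.0]
finger_gap: 0.192
```

```bash
python3 st.py
```

```text
16.125 [ 0.4784 -0.0419  0.0208] yaw -6.4 z [ 1.e-04 -0.e+00 -1.e+00] F xyz [ 0.3  0.2 -5. ] F stand x,y 0.2 0.2 T [-0.    0.09  0.05] gap 0.192
```

Call:
{"api": "play_rows", "payload": {"steps": [[[-0.001, 0, 0, 0, 0, 0], [-0.001, 0, 0, 0, 0, 0], [0, 0, 0, 0, 0, 0]]]}}

```text
t: 16.5
tcp_pos: [0.4802, -0.0421, 0.0211]
tool_rot: [0.056, 0.998, -0.0, 0.0]
force: [-0.5, 0.8, -5.0]
finger_gap: 0.194
```

Call:
{"api": "play_rows", "payload": {"steps": [[[-0.001, 0, 0, 0, 0, 0], [-0.001, 0, 0, 0, 0, 0], [0, 0, 0, 0, 0, 0]]]}}

```text
t: 16.88
tcp_pos: [0.4821, -0.0422, 0.0211]
tool_rot: [0.056, 0.998, 0.0, -0.0]
force: [0.1, 0.1, -4.4]
finger_gap: 0.194
```

```bash
python3 st.py a15
```

```text
16.875 [ 0.4821 -0.0422  0.0211] yaw -6.4 z [-1.e-04  0.e+00 -1.e+00] F xyz [ 0.1  0.1 -4.4] F stand x,y 0.1 0.1 T [ 0.03  0.16 -0.02] gap 0.194
```

View pics/a15s.png

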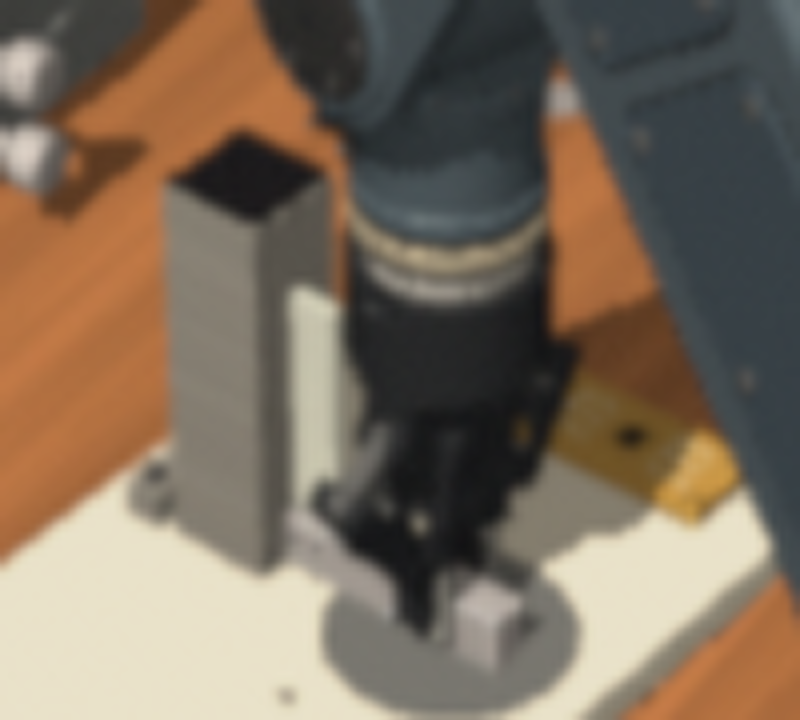

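The blade is now almost at the face. Finding face contact first, then seating.

Call:
{"api": "play_rows", "payload": {"steps": [[[-0.001, 0, 0, 0, 0, 0], [0, 0, 0, 0, 0, 0]]]}}

```text
t: 17.23
tcp_pos: [0.4824, -0.0421, 0.021]
tool_rot: [0.056, 0.998, 0.0, -0.001]
force: [-1.2, -0.2, -5.1]
finger_gap: 0.196
```

Call:
{"api": "play_rows", "payload": {"steps": [[[-0.001, 0, 0, 0, 0, 0], [0, 0, 0, 0, 0, 0]]]}}

```text
t: 17.48
tcp_pos: [0.4824, -0.042, 0.021]
tool_rot: [0.056, 0.998, 0.0, -0.002]
force: [-5.5, -0.6, -3.9]
finger_gap: 0.196
```

```bash
python3 st.py
```

```text
17.475 [ 0.4824 -0.042   0.021 ] yaw -6.41 z [-0.0033  0.001  -1.    ] F xyz [-5.5 -0.6 -3.9] F stand x,y -5.4 -1.2 T [-0.07  0.78 -0.12] gap 0.196
```

Call:
{"api": "play_rows", "payload": {"steps": [[[0, 0, 0.001, 0, -0.2, 0], [0, 0, 0.001, 0, 0, 0], [0, 0, 0, 0, 0, 0]]]}}

```text
t: 17.85
tcp_pos: [0.4825, -0.042, 0.0201]
tool_rot: [0.056, 0.998, 0.0, 0.0]
force: [-5.7, 0.3, 7.6]
finger_gap: 0.195
```

```bash
python3 st.py
```

```text
17.85 [ 0.4825 -0.042   0.0201] yaw -6.4 z [ 9.e-04  4.e-04 -1.e+00] F xyz [-5.7  0.3  7.6] F stand x,y -5.7 -0.4 T [ 0.03  1.12 -0.11] gap 0.195
```

Call:
{"api": "play_rows", "payload": {"steps": [[[-0.001, 0, 0, 0, -0.1, 0], [0, 0, 0, 0, 0, 0]]]}}

```text
t: 18.1
tcp_pos: [0.4825, -0.042, 0.0201]
tool_rot: [0.056, 0.998, 0.0, 0.0]
force: [-8.1, -0.5, 9.0]
finger_gap: 0.195
```

```bash
python3 st.py a16
```

```text
18.1 [ 0.4825 -0.042   0.0201] yaw -6.39 z [ 7.e-04  5.e-04 -1.e+00] F xyz [-8.1 -0.5  9. ] F stand x,y -8.0 -1.4 T [-0.14  1.34 -0.13] gap 0.195
```

View pics/a16s.png

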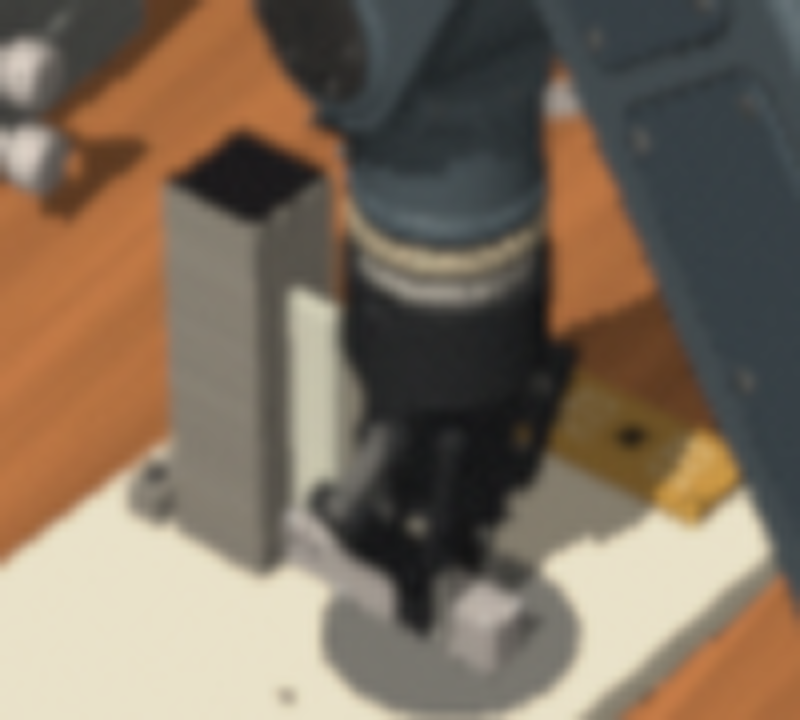

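View pics/a16w.png

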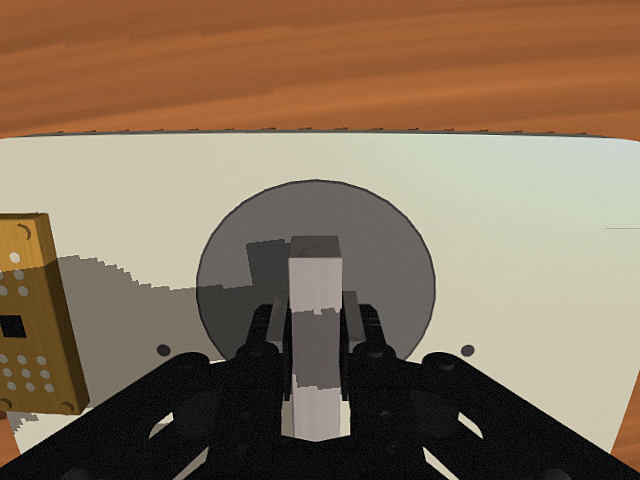

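Pressed on both base and face with the tool within 0.05° of vertical, and the side view shows the blade at the column face with no gap. Adding a little push, then holding well over a second.

Call:
{"api": "play_rows", "payload": {"steps": [[[-0.001, 0, 0.0005, 0, -0.1, 0], [-0.001, 0, 0, 0, 0, 0], [0, 0, 0, 0, 0, 0]]]}}

```text
t: 18.58
tcp_pos: [0.4825, -0.0419, 0.02]
tool_rot: [0.055, 0.998, 0.0, -0.001]
force: [-12.5, -1.9, 16.3]
finger_gap: 0.191
```

```bash
python3 st.py
```

```text
18.575 [ 0.4825 -0.0419  0.02  ] yaw -6.35 z [-1.3e-03  9.0e-04 -1.0e+00] F xyz [-12.5  -1.9  16.3] F stand x,y -12.2 -3.3 T [-0.35  2.   -0.13] gap 0.191
```

Call:
{"api": "play_rows", "payload": {"steps": [[[0, 0, 0, 0, 0, 0], [0, 0, 0, 0, 0, 0], [0, 0, 0, 0, 0, 0], [0, 0, 0, 0, 0, 0], [0, 0, 0, 0, 0, 0], [0, 0, 0, 0, 0, 0], [0, 0, 0, 0, 0, 0], [0, 0, 0, 0, 0, 0], [0, 0, 0, 0, 0, 0], [0, 0, 0, 0, 0, 0]]]}}

```text
t: 19.82
tcp_pos: [0.4825, -0.0419, 0.02]
tool_rot: [0.055, 0.998, 0.0, -0.001]
force: [-12.5, -1.2, 15.5]
finger_gap: 0.193
```

```bash
python3 st.py a17; python3 - <<'E'
from station import manip
from h import *
q=manip.snapshot('side');save(q,'a17z',(285,200,345,265),12)
E
```

```text
19.825 [ 0.4825 -0.0419  0.02  ] yaw -6.36 z [-0.0013  0.001  -1.    ] F xyz [-12.5  -1.2  15.5] F stand x,y -12.3 -2.6 T [-0.36  1.97 -0.14] gap 0.193
```

View pics/a17z.png

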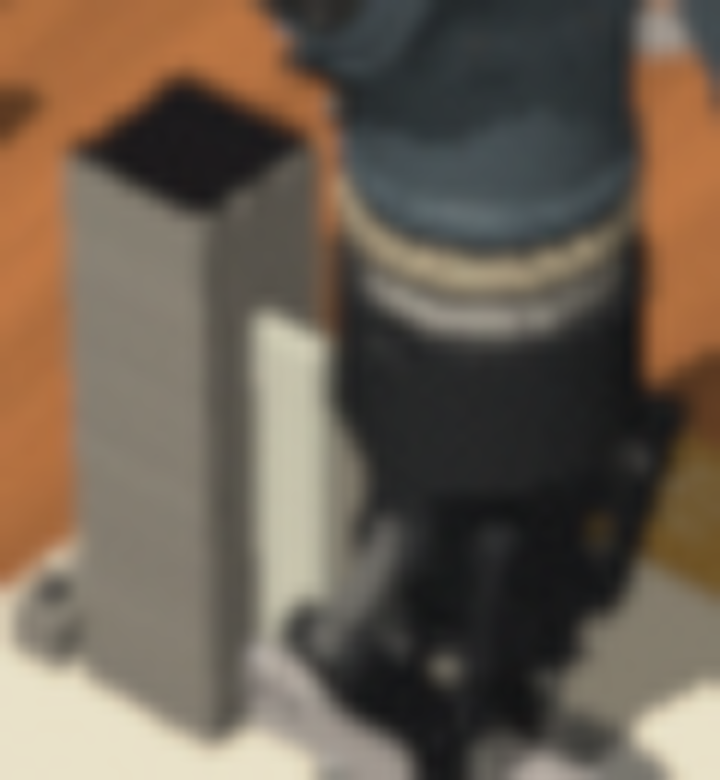

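Held with 12 N into the face and about 20 N on the base, square to within 0.1°. As insurance I'll trim the pitch slightly and hold another second and a bit.

Call:
{"api": "play_rows", "payload": {"steps": [[[0, 0, 0, 0, -0.1, -0.1], [0, 0, 0, 0, 0, 0], [0, 0, 0, 0, 0, 0], [0, 0, 0, 0, 0, 0], [0, 0, 0, 0, 0, 0], [0, 0, 0, 0, 0, 0], [0, 0, 0, 0, 0, 0], [0, 0, 0, 0, 0, 0], [0, 0, 0, 0, 0, 0], [0, 0, 0, 0, 0, 0]]]}}

```text
t: 21.22
tcp_pos: [0.4825, -0.042, 0.02]
tool_rot: [0.055, 0.998, 0.0, 0.0]
force: [-11.7, -1.9, 17.2]
finger_gap: 0.193
```

```bash
python3 st.py
```

```text
21.225 [ 0.4825 -0.042   0.02  ] yaw -6.29 z [ 5.e-04  9.e-04 -1.e+00] F xyz [-11.7  -1.9  17.2] F stand x,y -11.4 -3.2 T [-0.4   1.97 -0.13] gap 0.193
```

Held a further 1.2 s. Now backing off and lifting.

Call:
{"api": "play_rows", "payload": {"steps": [[[0.006, 0, -0.002, 0, 0.3, 0.1], [0.01, 0, -0.004, 0, 0.2, 0.1], [0.015, 0, -0.01, 0, 0, 0], [0.015, 0, -0.02, 0, 0, 0], [0, 0, -0.025, 0, 0, 0], [0, 0, -0.02, 0, 0, 0], [0, 0, 0, 0, 0, 0]]]}}

```text
t: 22.1
tcp_pos: [0.4417, -0.0378, 0.1009]
tool_rot: [0.057, 0.998, -0.001, 0.002]
force: [-0.4, -0.6, -5.6]
finger_gap: 0.198
```

```bash
python3 st.py a18
```

```text
22.1 [ 0.4417 -0.0378  0.1009] yaw -6.5 z [ 0.0036 -0.0012 -1.    ] F xyz [-0.4 -0.6 -5.6] F stand x,y -0.4 -0.7 T [0.01 0.11 0.02] gap 0.198
```

View pics/a18w.png

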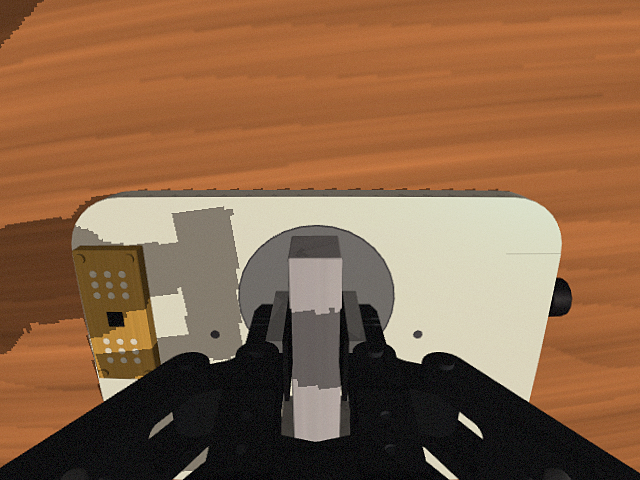

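Call:
{"api": "play_rows", "payload": {"steps": [[[0, 0.02, 0, 0, 0, 0], [0, 0.03, 0, 0, 0, 0], [0, 0.035, 0, 0, 0, 0], [0, 0.035, 0, 0, 0, 0], [0, 0.02, 0, 0, 0, 0], [-0.02, 0, 0, 0, 0, 0], [-0.035, 0, 0, 0, 0, 0], [-0.04, 0, 0, 0, 0, 0], [-0.03, 0, 0, 0, 0, 0], [0, 0, 0, 0, 0, 0]]]}}

```text
t: 23.45
tcp_pos: [0.5835, 0.0867, 0.098]
tool_rot: [0.057, 0.998, -0.0, 0.001]
force: [-0.6, -0.1, -4.4]
finger_gap: 0.19
```

Call:
{"api": "play_rows", "payload": {"steps": [[[0, 0, 0, 0, 0, 8], [0, 0, 0, 0, 0, 10], [0, 0, 0, 0, 0, 10], [0, 0, 0, 0, 0, 10], [0, 0, 0, 0, 0, 10], [0, 0, 0, 0, 0, 10], [0, 0, 0, 0, 0, 10], [0, 0, 0, 0, 0, 10], [0, 0, 0, 0, 0, 8], [0, 0, 0, 0, 0, 4]]]}}

```text
t: 24.7
tcp_pos: [0.5788, 0.0876, 0.0979]
tool_rot: [0.747, 0.665, -0.002, -0.002]
force: [0.5, -0.7, -4.8]
finger_gap: 0.193
```

Call:
{"api": "play_rows", "payload": {"steps": [[[0, 0, 0, 0, 0, 0], [0, 0, 0, 0, 0, 0]]]}}

```text
t: 24.95
tcp_pos: [0.5802, 0.0874, 0.0988]
tool_rot: [0.746, 0.666, -0.001, -0.001]
force: [0.1, -0.1, -4.9]
finger_gap: 0.195
```

```bash
python3 st.py a19;  python3 - <<'E'
from station import manip
from h import *
s=manip.sense();print(R.from_quat(s['tool_rot']).as_matrix().round(4).tolist())
q=manip.snapshot('side');save(q,'a19z',(240,170,400,290),5)
E
```

```text
24.95 [0.5802 0.0874 0.0988] yaw -96.44 z [-2.e-03  2.e-04 -1.e+00] F xyz [ 0.1 -0.1 -4.9] F stand x,y 0.1 -0.1 T [ 0.14 -0.06  0.04] gap 0.195
[[0.1127, 0.9936, -0.001], [0.9936, -0.1127, 0.0001], [0.0, -0.001, -1.0]]
```

View pics/a19z.png

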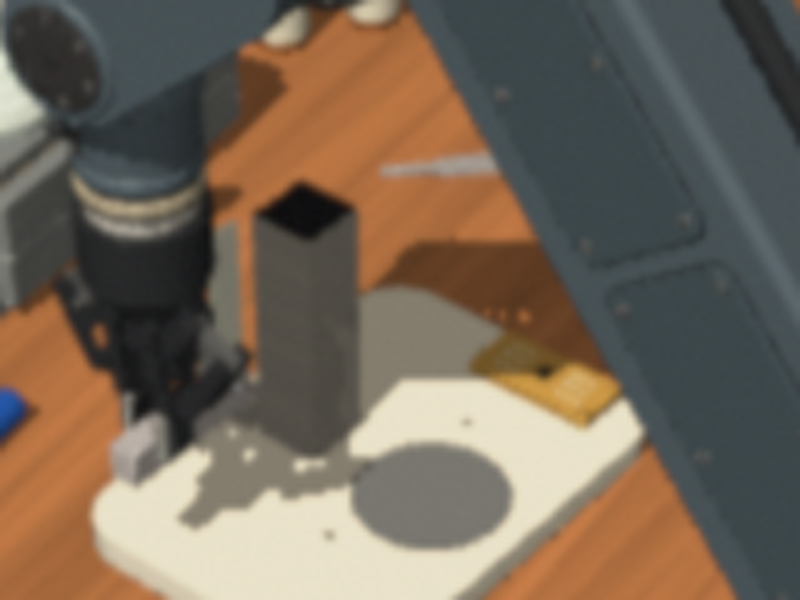

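View pics/a19w.png

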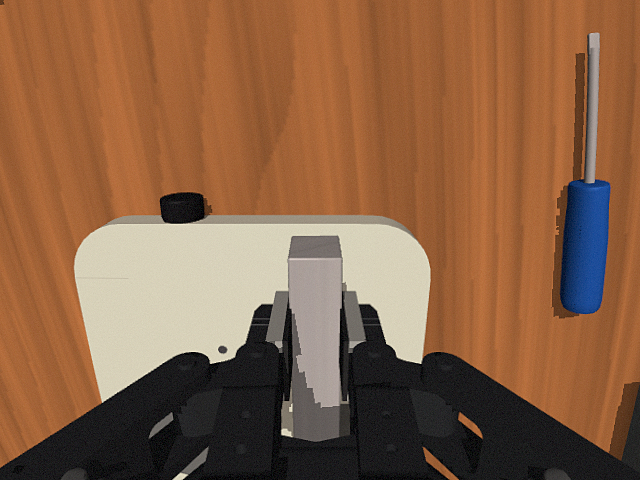

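Square turned a quarter: yaw −96.4° against −96.5° wanted. In the wrist view the base's left edge is level at row ~222; the side view shows the blade clear of the column's left face. Moving in to 15 mm from the face and just above the base.

Call:
{"api": "play_rows", "payload": {"steps": [[[-0.01, 0.005, 0, 0, 0, 0], [-0.015, 0.005, 0.01, 0, 0, 0], [-0.006, 0, 0.02, 0, 0, 0], [0, 0, 0.02, 0, 0, 0], [0, 0, 0.015, 0, 0, 0], [0, 0, 0.006, 0, 0, 0], [0, 0, 0.002, 0, 0, 0], [0, 0, 0, 0, 0, 0], [0, 0, 0, 0, 0, 0]]]}}

```text
t: 26.22
tcp_pos: [0.5883, 0.0554, 0.0272]
tool_rot: [0.746, 0.666, 0.0, 0.001]
force: [0.1, 0.0, -4.6]
finger_gap: 0.191
```

```bash
python3 st.py; python3 - <<'E'
from station import manip
from h import *
q=manip.snapshot('side');save(q,'a20z',(270,190,370,280),8)
w=manip.snapshot('wrist');save(w,'a20w')
E
```

```text
26.225 [0.5883 0.0554 0.0272] yaw -96.49 z [ 1.4e-03 -2.0e-04 -1.0e+00] F xyz [ 0.1  0.  -4.6] F stand x,y 0.1 0.0 T [ 0.07 -0.04 -0.06] gap 0.191
```

View pics/a20z.png

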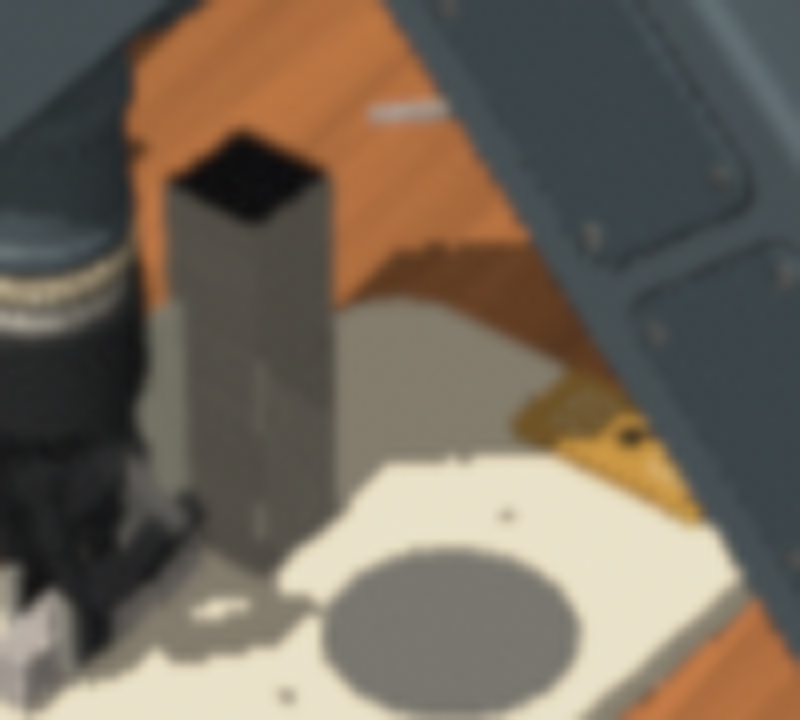

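The side view shows the blade beside the column's left face at about x=185 in the crop, not yet in contact. Closing in just above the base.

Call:
{"api": "play_rows", "payload": {"steps": [[[-0.005, 0, 0.003, 0, 0, 0], [-0.005, 0, 0.002, 0, 0, 0], [-0.002, 0, 0.001, 0, 0, 0], [0, 0, 0, 0, 0, 0]]]}}

```text
t: 26.82
tcp_pos: [0.5864, 0.0431, 0.0204]
tool_rot: [0.746, 0.666, -0.0, -0.0]
force: [0.3, 0.3, -4.7]
finger_gap: 0.192
```

```bash
python3 st.py
```

```text
26.825 [0.5864 0.0431 0.0204] yaw -96.54 z [-2.e-04 -0.e+00 -1.e+00] F xyz [ 0.3  0.3 -4.7] F stand x,y 0.2 0.3 T [ 0.09 -0.04  0.01] gap 0.192
```

Call:
{"api": "play_rows", "payload": {"steps": [[[-0.001, 0, 0, 0, 0, 0], [-0.001, 0, 0, 0, 0, 0], [0, 0, 0, 0, 0, 0]]]}}

```text
t: 27.2
tcp_pos: [0.5862, 0.0415, 0.0206]
tool_rot: [0.746, 0.666, 0.0, 0.0]
force: [-1.5, -0.4, -3.8]
finger_gap: 0.191
```

```bash
python3 st.py
```

```text
27.2 [0.5862 0.0415 0.0206] yaw -96.51 z [ 1.e-04  0.e+00 -1.e+00] F xyz [-1.5 -0.4 -3.8] F stand x,y -1.4 -0.5 T [ 0.11 -0.03 -0.02] gap 0.191
```

Call:
{"api": "play_rows", "payload": {"steps": [[[-0.001, 0, 0, 0, 0, 0], [-0.001, 0, 0, 0, 0, 0], [0, 0, 0, 0, 0, 0]]]}}

```text
t: 27.58
tcp_pos: [0.5859, 0.0396, 0.0205]
tool_rot: [0.746, 0.666, 0.0, -0.0]
force: [-0.5, 0.9, -4.5]
finger_gap: 0.196
```

```bash
python3 st.py
```

```text
27.575 [0.5859 0.0396 0.0205] yaw -96.51 z [-0.e+00  1.e-04 -1.e+00] F xyz [-0.5  0.9 -4.5] F stand x,y -0.6 0.8 T [0.15 0.   0.05] gap 0.196
```

Call:
{"api": "play_rows", "payload": {"steps": [[[-0.001, 0, 0, 0, 0, 0], [0, 0, 0, 0, 0, 0]]]}}

```text
t: 27.82
tcp_pos: [0.586, 0.0394, 0.0205]
tool_rot: [0.746, 0.666, 0.001, -0.0]
force: [1.9, 4.9, -5.1]
finger_gap: 0.194
```

```bash
python3 st.py
```

```text
27.825 [0.586  0.0394 0.0205] yaw -96.54 z [ 4.0e-04  1.3e-03 -1.0e+00] F xyz [ 1.9  4.9 -5.1] F stand x,y 1.3 5.1 T [ 0.8  -0.1   0.01] gap 0.194
```

Left-face contact at TCP y 0.0395, predicted 0.040. Pressing down, then in.

Call:
{"api": "play_rows", "payload": {"steps": [[[0, 0, 0.001, 0, -0.1, 0], [0, 0, 0.001, 0, 0, 0], [0, 0, 0, 0, 0, 0]]]}}

```text
t: 28.2
tcp_pos: [0.5861, 0.0394, 0.0201]
tool_rot: [0.746, 0.666, -0.0, 0.001]
force: [-1.4, 6.3, 4.4]
finger_gap: 0.198
```

```bash
python3 st.py
```

```text
28.2 [0.5861 0.0394 0.0201] yaw -96.53 z [ 7.e-04 -8.e-04 -1.e+00] F xyz [-1.4  6.3  4.4] F stand x,y -2.1 6.1 T [ 0.9   0.27 -0.03] gap 0.198
```

Call:
{"api": "play_rows", "payload": {"steps": [[[-0.001, 0, 0.0005, 0, -0.1, 0], [-0.001, 0, 0, 0, 0, 0], [0, 0, 0, 0, 0, 0]]]}}

```text
t: 28.58
tcp_pos: [0.5861, 0.0393, 0.0201]
tool_rot: [0.747, 0.665, 0.001, 0.0]
force: [-1.2, 12.2, 8.3]
finger_gap: 0.19
```

```bash
python3 st.py
```

```text
28.575 [0.5861 0.0393 0.0201] yaw -96.58 z [ 1.4e-03  1.0e-04 -1.0e+00] F xyz [-1.2 12.2  8.3] F stand x,y -2.6 12.0 T [ 1.97  0.25 -0.07] gap 0.19
```

Call:
{"api": "play_rows", "payload": {"steps": [[[0, 0, 0.0007, 0, 0, 0], [0, 0, 0, 0, 0, 0], [0, 0, 0, 0, 0, 0], [0, 0, 0, 0, 0, 0], [0, 0, 0, 0, 0, 0], [0, 0, 0, 0, 0, 0], [0, 0, 0, 0, 0, 0], [0, 0, 0, 0, 0, 0], [0, 0, 0, 0, 0, 0], [0, 0, 0, 0, 0, 0]]]}}

```text
t: 29.82
tcp_pos: [0.5861, 0.0393, 0.0201]
tool_rot: [0.746, 0.665, 0.001, 0.001]
force: [-2.8, 11.2, 11.8]
finger_gap: 0.196
```

```bash
python3 st.py; python3 - <<'E'
from station import manip
from h import *
q=manip.snapshot('side');save(q,'a21z',(270,190,370,280),8)
w=manip.snapshot('wrist');save(w,'a21w')
t=manip.snapshot('top');save(t,'a21t')
E
```

```text
29.825 [0.5861 0.0393 0.0201] yaw -96.57 z [ 1.5e-03 -1.0e-04 -1.0e+00] F xyz [-2.8 11.2 11.8] F stand x,y -4.0 10.8 T [1.93 0.45 0.02] gap 0.196
```

View pics/a21z.png

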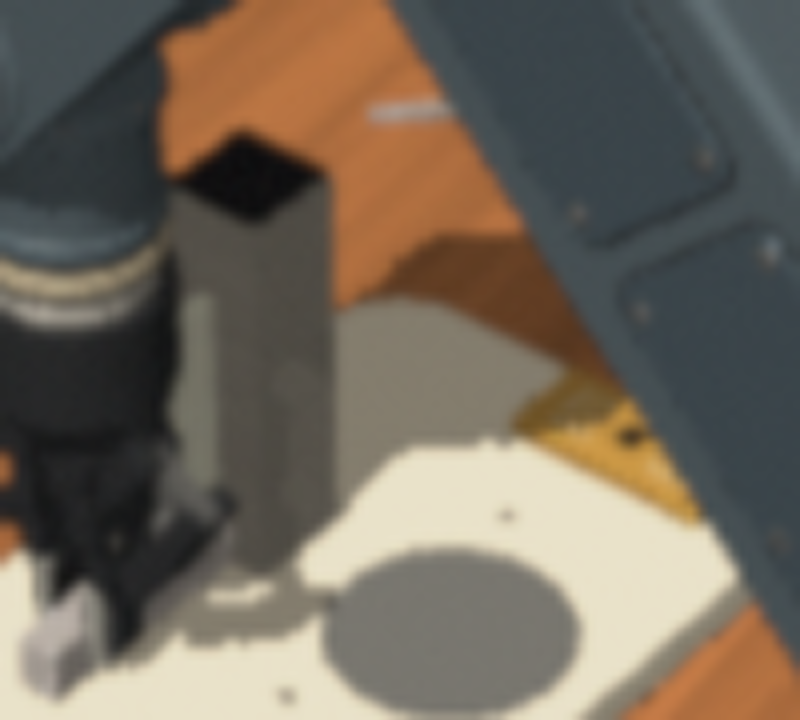

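View pics/a21w.png

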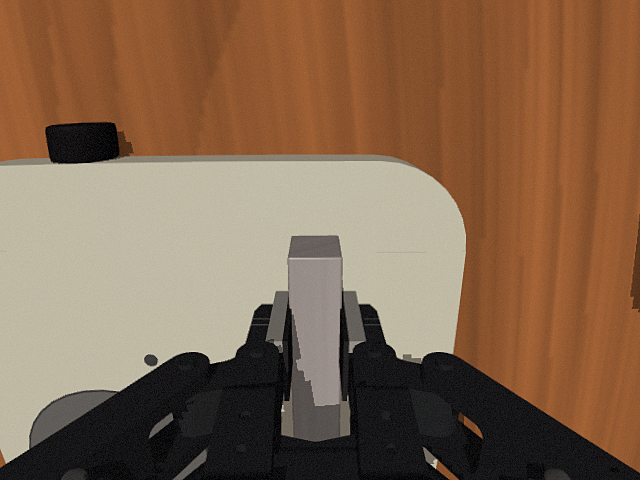

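View pics/a21t.png

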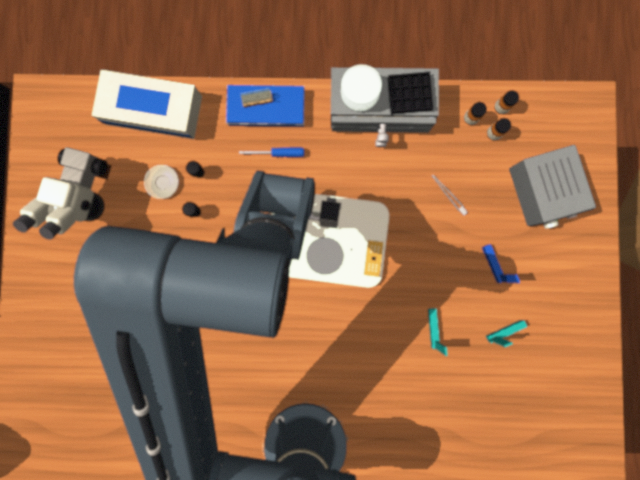

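The side view shows the blade against the left face at crop (215,400) with no gap, and the stock down on the base. In the top view the carrier, tweezers, eyepieces, dish, driver and look-alikes are where they were; the ring light is hidden under the arm. Readings were steady through the last 1.25 s hold, so I'm handing in.

```bash
python3 st.py; python3 -c "
from station import manip
print(manip.sign_off())"
```

```text
29.975 [0.5861 0.0393 0.02  ] yaw -96.57 z [ 1.6e-03 -1.0e-04 -1.0e+00] F xyz [-1.2 12.4 12.2] F stand x,y -2.6 12.2 T [ 1.94  0.39 -0.01] gap 0.194
the job is handed in; nothing more can be done
None
```

I pressed the steel square against the column's front face, then into the corner with its left face. The job was handed in at about 30 s with the square still gripped and pressed there.

- **Front face:** I pressed it at about 12 N into the face and 20 N on the base for about 2.5 s. The tool stayed within 0.1° of vertical, and yaw was within about 0.2° of the stand's measured −6.5°.
- **Left face:** after lifting it clear and giving it a quarter turn, I pressed it at about 12 N into the face and 17 N on the base. Pitch was about 0° and lean 0.1°. Yaw was −96.57° against a target of −96.5°, and the readings were steady for 1.25 s before hand-in.

**Checks that failed or disagreed:**
- The first grasp closed on air above the stock without touching it. The real fingertips are about 30 mm shorter than `tips_ahead` says. I reopened, went lower by camera and force, and gripped at an opening of 0.19–0.20, which matches the stock's 18 mm.
- While sliding on the base before the front press, friction tilted the tool by about 0.4° for a moment. I unloaded it and went on.
- My yaw correction during the second front hold had the wrong sign, leaving yaw 0.2° off. I fixed it afterwards.
- "No gap" rests on the contact forces, the tool angles and the side camera. I had no direct measurement of the gap.
- In the last top view the other things looked unmoved. The ring light was hidden under the arm, so I could not check it, but nothing went near it.

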